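Set out the shade-check line-up

TASK

Set out the bench for a shade check: stand the steel test weight on the middle of the balance pan, and stand the tall jar behind the vial rack (on the side away from the robot), centred on the rack's length with a gap of 4 cm to it, with the squat jar centred on top of the tall jar. Stand the small amber bottle between the rack and the pan: in line with the rack's length, 4 cm off whichever end of the rack is nearer the pan. Leave all four upright and let go of.

Things in the scene. Friction and masses are not known exactly. Their poses are not given: they have to be found in the camera images.
- test_weight_mid (a point): polished steel test weight, loose, about 0.4 kg, round, 62 mm tall: a straight body 38 mm across up to 42 mm above the base, then a narrow neck (14 mm) and a knob 24 mm across at the top; the point is on its axis half-way up (31 mm above its base), z along its axis, up
- amber_bottle_mid (a point): small brown glass bottle with a black cap, loose, round, 42 mm across and 85 mm tall (the straight body reaches up to 60 mm above the base; cap 32 mm across, the top 9 mm); the point is on its axis half-way up (42.5 mm above its base), z along its axis, up
- tall_jar_mid (a point): tall jar with a flat pale screw lid, loose, round, 86 mm tall; lid 63 mm across and 17 mm high (69 to 86 mm above the base), body 60 mm across; the point is on its axis half-way up (43 mm above its base), z along its axis, up
- squat_jar_mid (a point): squat jar with a flat pale screw lid, loose, round, 50 mm tall; lid 63 mm across and 17 mm high (33 to 50 mm above the base), body 60 mm across; the point is on its axis half-way up (25 mm above its base), z along its axis, up
- pan_mid (a point): flat, pale, nearly square steel balance pan with rounded corners, lying on the bench, fixed, 108 mm (its x) by 118 mm (its y), 6 mm thick; the point is the middle of its upper face, 6 mm above the bench
- vial_rack: narrow wooden rack holding upright dropper vials, fixed, 130 mm long (its x axis) by 40 mm deep (its y axis); the wood is 22 mm high, the vials reach 64 mm; origin at the middle of its underside on the bench; its x axis runs along its length, roughly to the robot's left, and its y axis points towards the robot, so behind the rack is its -y side
- mixer_stand: overhead stirrer to the robot's right beyond the loose things, fixed, only an obstacle: base plate 180 mm (its x) by 275 mm (its y from -132 to +143 mm), 22 mm high; upright column 470 mm tall at y = -97 mm; its motor head overhangs the base from 255 to 384 mm above the bench (x +-49 mm, y +22 to +141 mm), so carry things past it on the robot's side; origin on the bench under the base
Things that resemble listed ones, but are neither listed nor needed, are in the scene too. What is shaped like the part that bears test_weight_mid but green or yellow is not meant.

How it is judged:
At the end, for the whole second after the job is handed in: Test weight on the pan within 15 mm of its middle; tall jar behind the rack, centred within 15 mm, gap 40+-15 mm; squat jar on it, centred within 12 mm; amber bottle in line with the rack within 15 mm, 40+-15 mm off the end nearer the pan; all upright, at rest, released (horizontal distance between test_weight_mid and pan_mid below 0.015 m and height (world z) of test_weight_mid between 0.033 and 0.041 m and angle between each of test_weight_mid, tall_jar_mid, squat_jar_mid, amber_bottle_mid's own z axis and vertical below 0.08 rad and linear speed of each of test_weight, tall_jar, squat_jar, amber_bottle below 0.02 m/s and x of tall_jar_mid in the frame of vial_rack between -0.015 and 0.015 m and y of tall_jar_mid in the frame of vial_rack between -0.1065 and -0.0765 m and height (world z) of tall_jar_mid between 0.039 and 0.047 m and horizontal distance between squat_jar_mid and tall_jar_mid below 0.012 m and height (world z) of squat_jar_mid between 0.107 and 0.115 m and y of amber_bottle_mid in the frame of vial_rack between -0.015 and 0.015 m and ((x of pan_mid in the frame of vial_rack above 0 m and x of amber_bottle_mid in the frame of vial_rack between 0.111 and 0.141 m) or (x of pan_mid in the frame of vial_rack below 0 m and x of amber_bottle_mid in the frame of vial_rack between -0.141 and -0.111 m)) and height (world z) of amber_bottle_mid between 0.0385 and 0.0465 m); the robot touches nothing.
It also fails if it takes over 118 s, if anything falls off the work surface, if the arm or the gripper's body presses on something with over 40 N, if the wrist force passes 120 N, or if a joint passes its speed limit or range.

ROBOT

A 7-joint arm with a two-finger parallel gripper is mounted at the origin on a cart in front of the work surface, level with it; the furniture and walls round the work are solid. World frame = base frame: x ahead of the robot, y to its left, z up, the work surface at z = 0. Lengths are in m, angles in rad, forces in N, time in s.
With the tool pointing down it reaches from about 0.4 to 0.85 m from the base axis. Payload 10.4 kg.
Tool frame: the origin (TCP) lies between the finger pads; the fingertips stand tcp_to_tips ahead of it and the grasp point (between the pads) lies 8 mm behind it (tcp_to_tips is the distance from the TCP to the fingertips, in m); z points along the fingers, y is the line along which they close (so a half turn about z gives the same grasp; the last joint's range is limited). The gripper opens to 85 mm and grips with 20 to 120 N. Pads are 22 mm wide; open, the fingers measure 114 mm over their backs; the gripper's body (76 mm by 85 mm) begins 54 mm behind the grasp point. The pads swing forward as they close: fully open they stand 13 mm farther back than shut.
Start: joints at [-1.23, 0.332, -0.065, 1.46, 0.022, 1.35, -0.088], TCP at [0.222, 0.584, 0.242] pointing down, gripper open.
Joint ranges: [-2.6, 2.6], [-0.5, 2.12], [-1.47, 1.34], [0.16, 2.42], [-1.27, 4.41], [0.06, 2.06], [-2.6, 2.6]. Speed limits (rad/s): [2.22, 2.22, 2.79, 2.79, 3.14, 3.14, 3.14].

INTERFACE

Orientations are given as a unit quaternion [x, y, z, w].
In Python, from workcell import * gives the robot as it stands.
- The arm moves only by the tool apply_moves, never from a script. Its argument "rows" is a list of rows, each an object of numbers: "x", "y", "z": the shift along the tool's x, y, z in mm; "ax", "ay", "az": the turn, a rotation vector about the tool's x, y, z in degrees; "gripper": the closure, from 0 (fully open) to 1 (shut). A call has 1 to 5 rows; each row shifts and turns the commanded pose from where the row before left it, along the tool's axes as they then stand; what a row does not reach is not made up. A row lasts 1/12 s, in which the tool goes at most 41.7 mm and 7.16 degrees, less where a joint would pass 70% of its speed; a pose out of reach is approached as far as the arm can. A call with a gripper value outside its range is refused whole. The fingers move at their own pace and stop on an object; "newtons" is the grip in N (left out, the last holds). Time passes only in rows, so rows that do not move let the fingers close. It gives the time, the measured TCP pose, the force, the opening and the grip force at its end, in the units of the state.
- get_obs(): the state, without advancing time (a new reading comes with each control period).
- camera(name): name is "side" or "top" or "wrist"; returns a dict with "color" (384x512x3 uint8, red, green, blue), "fov_y" (degrees; the focal length in pixels is half the picture's height over the tangent of half this angle, whatever the lens; pixels are square), "cx", "cy" (the principal point, pixels), "k1" (the pictures are not rectified: a ray, as slopes to the right and down, at radius r is drawn at 1 + k1 r^2 times it, then the intrinsics apply), "rvec" (rotation vector, rad) and "tvec" (3), from world to camera coordinates, as OpenCV has them. Camera axes: x right, y down, z forward; pixel columns grow to the right and rows downward; lengths in m; the calibration is good to about 2 mm. A picture is of the moment at which its call begins. There is no depth.
- hand_in(): hands the job in; it is judged then, once.
The state is a dict: "clock": time; "joint_pos": joint angles; "joint_velocities": joint speeds; "tau": joint torques, N m; "position": TCP position; "ee_rot": TCP orientation; "ft_force": force on the tool from outside, world axes, zero at the start; "torque": the same for the moment, N m; "grip_width": opening from 0.0 (shut) to 1.0 (fully open); "grasp_force": force on a finger pad.
Only numpy, scipy, OpenCV 4.12 (cv2) and the standard library are available. Lean on these libraries where they do the work, as an engineer would, in place of code of your own. Each camera call takes 0.05 s, during which the arm holds its last target. There are 200 camera calls.

## Working session

There is one attempt and no reset: what is moved stays moved. The work goes in short steps, Python scripts to look and compute and a tool call to move; the robot and the scene stay as the last step left them, time stands still between calls to the robot, and variables do not carry over. Pictures are saved under pics/ and viewed, at most 17 in all, crops included, and the job is handed in when it is done.

Besides the shell and the picture viewer there is one more tool, called after "Request:" as name(argument=value, ...) on one line, values as JSON. apply_moves: Moves the arm, as the interface text tells. Its arguments: {"type":"object","properties":{"rows":{"type":"array","items":{"type":"object","properties":{"x":{"type":"number"},"y":{"type":"number"},"z":{"type":"number"},"ax":{"type":"number"},"ay":{"type":"number"},"az":{"type":"number"},"gripper":{"type":"number"}}}},"newtons":{"type":"number"}},"required":["rows"]}

```bash
ls; mkdir -p pics
cat > h.py <<'E'
from workcell import *
import numpy as np, cv2
from scipy.spatial.transform import Rotation as R
def K(c):
    f=c["color"].shape[0]/2/np.tan(np.radians(c["fov_y"])/2)
    return np.array([[f,0,c["cx"]],[0,f,c["cy"]],[0,0,1]]),np.array([c["k1"],0,0,0,0.])
def ray(c,u,v,z):
    k,d=K(c)
    p=cv2.undistortPoints(np.array([[[u,v]]],float),k,d).ravel()
    M=cv2.Rodrigues(np.array(c["rvec"],float))[0]
    o=-M.T@np.array(c["tvec"]);r=M.T@np.array([p[0],p[1],1])
    return o+r*(z-o[2])/r[2]
def proj(c,P):
    k,d=K(c);return cv2.projectPoints(np.array(P,float).reshape(-1,1,3),np.array(c["rvec"],float),np.array(c["tvec"],float),k,d)[0].reshape(-1,2)
def shot(n,fn):
    c=camera(n);cv2.imwrite(f"pics/{fn}.png",c["color"][:,:,::-1]);np.save(f"pics/{fn}.npy",c,allow_pickle=True);return c
def load(fn): return np.load(f"pics/{fn}.npy",allow_pickle=True).item()
E
python3 - <<'E'
from h import *
for n in("top","side"):
    c=shot(n,n+"0");print(n,{k:v for k,v in c.items() if k!="color"})
o=get_obs();print(o, R.from_quat(o["ee_rot"]).as_matrix())
import workcell;print([a for a in dir(workcell) if a[0]!='_'])
E
```

```text
pics
top {'fov_y': 55.5653956908839, 'cx': 251.16873337666303, 'cy': 189.05581494573568, 'k1': -0.02115235953444151, 'rvec': array([ 2.13814772, -2.1898829 ,  0.15149422]), 'tvec': array([0.00360288, 0.63861003, 1.02041267])}
side {'fov_y': 46.24822648356204, 'cx': 253.00932516765494, 'cy': 183.2810184366218, 'k1': -0.002913922579457494, 'rvec': array([ 1.96504603, -0.27828958,  0.20730929]), 'tvec': array([-0.60757295,  0.10555594,  1.28664189])}
{'clock': 0.1, 'joint_pos': array([-1.22961342,  0.33283554, -0.06469617,  1.46085756,  0.02157062,
        1.34990543, -0.08851366]), 'joint_velocities': array([-0.00050914, -0.00248702, -0.00056407, -0.00320421, -0.00099305,
        0.00039262,  0.00031554]), 'tau': array([ 1.09454711e-03, -6.26741338e+01,  4.86365310e-02, -3.92430961e+01,
        1.60571246e-02,  6.86324638e-03, -8.30106970e-07]), 'position': array([0.22226252, 0.58379587, 0.24157858]), 'ee_rot': array([ 1.80892328e-01,  9.83502687e-01, -6.47857812e-04, -1.03061060e-04]), 'ft_force': array([-0.03147104,  0.48964723, -0.48533784]), 'torque': array([-0.02399533,  0.03120499, -0.00970711]), 'grasp_force': 0.0, 'grip_width': 0.9950760898746273} [[-9.34555910e-01  3.55816047e-01 -4.37106673e-04]
 [ 3.55816314e-01  9.34555092e-01 -1.23705389e-03]
 [-3.16633573e-05 -1.31162571e-03 -9.99999139e-01]]
['MotionError', 'camera', 'get_obs', 'hand_in', 'tcp_to_tips']
```

View pics/top0.png

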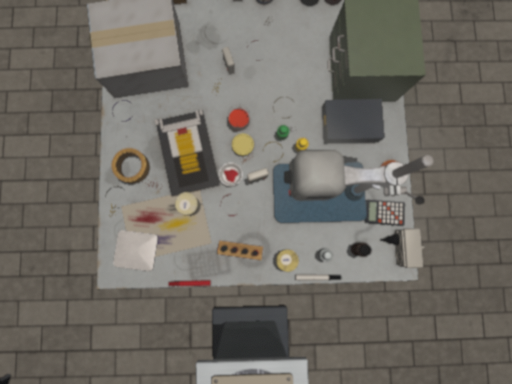

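View pics/side0.png

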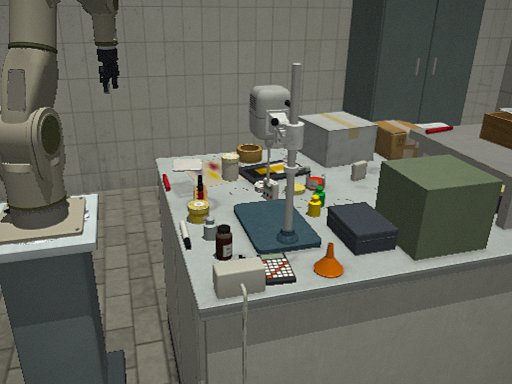

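The top view shows the rack around (240,250), the squat jar (287,260), weight (325,255), amber bottle (360,249), tall jar (185,203), and pan (135,250). The side view agrees. Next I'll enlarge it.

Run:
```python
from h import *
c=load("top0");im=c["color"][180:300,95:435,::-1]
cv2.imwrite("pics/top0c.png",cv2.resize(im[:, :300],None,fx=2.66,fy=2.66,interpolation=cv2.INTER_CUBIC))
s=load("side0");cv2.imwrite("pics/side0c.png",cv2.resize(s["color"][130:290,150:350,::-1],None,fx=3.7,fy=3.7,interpolation=cv2.INTER_CUBIC))
for n,u,v,z in [("rack",240,250,.02),("rackL",219,247,.022),("rackR",262,253,.022),("squat",287,260,.05),("weight",325,255,.06),("bottle",360,249,.085),("tall",185,203,.086),("pan",135,250,.006),("mesh",209,263,0),("basecorner",275,220,.02)]:
    print(n,ray(c,u,v,z).round(3))
M=cv2.Rodrigues(c["rvec"])[0];print(-M.T@c["tvec"])
M=cv2.Rodrigues(s["rvec"])[0];print(-M.T@s["tvec"])
print(tcp_to_tips)
```

```text
rack [0.463 0.025 0.02 ]
rackL [0.474 0.085 0.022]
rackR [ 0.453 -0.039  0.022]
squat [ 0.433 -0.107  0.05 ]
weight [ 0.445 -0.214  0.06 ]
bottle [ 0.46  -0.306  0.085]
tall [0.598 0.173 0.086]
pan [0.47  0.333 0.006]
mesh [0.427 0.117 0.   ]
basecorner [ 0.548 -0.08   0.02 ]
[0.50700254 0.00605239 1.09178275]
[ 0.24273723 -1.26292171  0.61793341]
0.011
```

View pics/top0c.png

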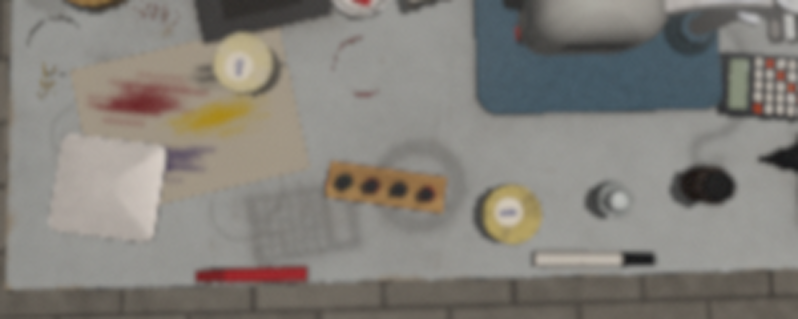

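View pics/side0c.png

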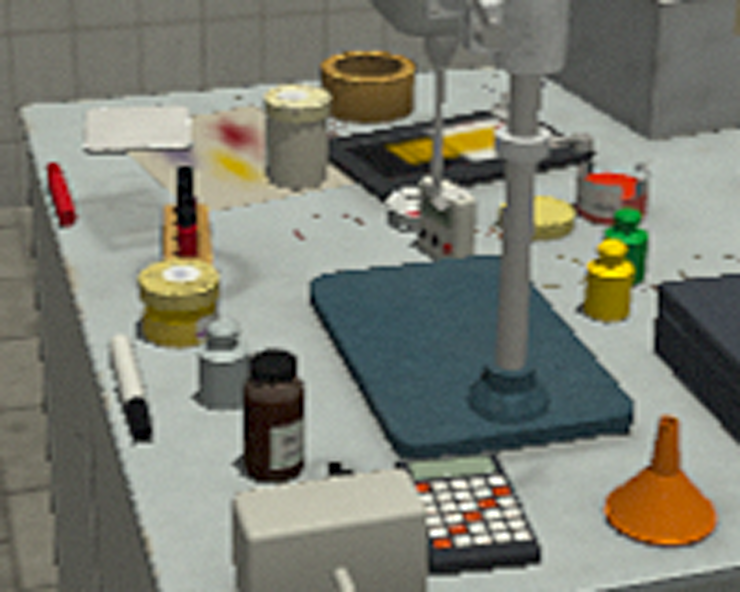

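The crops confirm this layout: dotted pale pan on the left, rack in the middle with vials, and squat jar, weight and bottle to the right. The tall jar stands on the paper, and the mixer base is beyond. I'll go above the tall jar first.

Request:
apply_moves(rows=[{"x": -35.5, "y": -17.9, "gripper": 0}, {"x": -35.5, "y": -17.9}, {"x": -35.5, "y": -17.9}, {"x": -35.5, "y": -17.9}, {"x": -35.5, "y": -17.9}])

```text
invalid input at $.rows[0]: expected keys x, y, z, ax, ay, az, gripper
```

Request:
apply_moves(rows=[{"x": -35.5, "y": -17.9}, {"x": -35.5, "y": -17.9}, {"x": -35.5, "y": -17.9}, {"x": -35.5, "y": -17.9}, {"x": -35.5, "y": -17.9}])

```text
invalid input at $.rows[0]: expected keys x, y, z, ax, ay, az, gripper
```

Request:
apply_moves(rows=[{"x": -35.5, "y": -17.9}, {"x": -35.5, "y": -17.9}, {"x": -35.5, "y": -17.9}, {"x": -30, "y": -15}, {}])

```text
invalid input at $.rows[0]: expected keys x, y, z, ax, ay, az, gripper
```

```bash
cat >> h.py <<'E'
def delta(x,y,z,ydir=None):
    "tool-frame shift in mm to the target TCP, and turn about z in deg so tool y lies along ydir"
    o=get_obs();m=R.from_quat(o["ee_rot"]).as_matrix()
    d=m.T@(np.array([x,y,z])-o["position"])*1000
    a=0
    if ydir is not None:
        t=m.T@np.array([*ydir,0]);a=np.degrees(np.arctan2(-t[0],t[1]));a=(a+90)%180-90
    tilt=np.degrees(np.arccos(-m[2,2]))
    print("pos",o["position"].round(4),"move",d.round(1),"az",round(a,1),"tilt",round(tilt,2),"t",o["clock"],"F",o["ft_force"].round(1),"grip",round(o["grip_width"],3),round(o["grasp_force"],1))
E
python3 - <<'E'
from h import *
delta(.598,.173,.24,(.17,.985))
c=shot("wrist","w1")
print({k:v for k,v in c.items() if k!="color"})
E
```

```text
pos [0.2223 0.5838 0.2416] move [-497.3 -250.2    1.9] az -11.1 tilt 0.08 t 0.1 F [-0.   0.5 -0.5] grip 0.995 0.0
{'fov_y': 68.02837929455268, 'cx': 249.1504287981904, 'cy': 195.81504396048575, 'k1': -0.0343608523156664, 'rvec': array([-2.37322843, -1.63730595, -0.24823121]), 'tvec': array([-0.6259153 , -0.03891248,  0.37896899])}
```

View pics/w1.png

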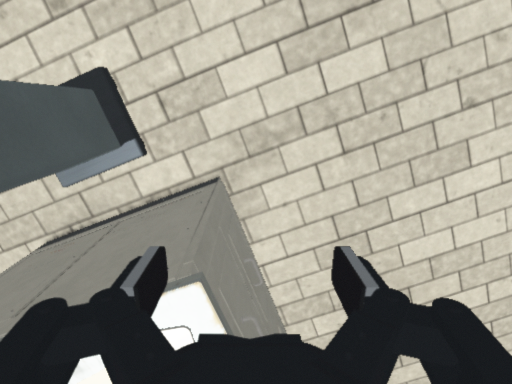

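All keys are needed, so the arm hasn't moved. The wrist view shows floor, the table corner at (220,180) and the fingers at the bottom.

Request:
apply_moves(rows=[{"x": -35.5, "y": -17.9, "z": 0, "ax": 0, "ay": 0, "az": 0, "gripper": 0}, {"x": -35.5, "y": -17.9, "z": 0, "ax": 0, "ay": 0, "az": 0, "gripper": 0}, {"x": -35.5, "y": -17.9, "z": 0, "ax": 0, "ay": 0, "az": 0, "gripper": 0}, {"x": -35.5, "y": -17.9, "z": 0, "ax": 0, "ay": 0, "az": 0, "gripper": 0}, {"x": -35.5, "y": -17.9, "z": 0, "ax": 0, "ay": 0, "az": 0, "gripper": 0}])

```text
clock: 0.57
position: [0.3573, 0.4356, 0.2422]
ee_rot: [0.181, 0.984, -0.0, -0.0]
ft_force: [1.0, 0.3, -0.1]
grip_width: 1.0
grasp_force: 0.0
```

Request:
apply_moves(rows=[{"x": -35.5, "y": -17.9, "z": 0, "ax": 0, "ay": 0, "az": 0, "gripper": 0}, {"x": -35.5, "y": -17.9, "z": 0, "ax": 0, "ay": 0, "az": 0, "gripper": 0}, {"x": -35.5, "y": -17.9, "z": 0, "ax": 0, "ay": 0, "az": 0, "gripper": 0}, {"x": -35.5, "y": -17.9, "z": 0, "ax": 0, "ay": 0, "az": 0, "gripper": 0}, {"x": -35.5, "y": -17.9, "z": 0, "ax": 0, "ay": 0, "az": 0, "gripper": 0}])

```text
clock: 0.98
position: [0.4913, 0.2888, 0.2423]
ee_rot: [0.181, 0.984, 0.0, -0.0]
ft_force: [0.1, 0.5, 0.4]
grip_width: 1.001
grasp_force: 0.0
```

Run:
```python
from h import *
delta(.598,.173,.24,(.17,.985))
c=shot("wrist","w2")
M=cv2.Rodrigues(c["rvec"])[0];print("cam",-M.T@c["tvec"],M[2])
print(proj(c,[[.598,.173,.086],[.463,.025,.022],[.47,.333,.006]]))
```

```text
pos [0.4913 0.2888 0.2423] move [-140.9  -70.3    2.3] az -11.0 tilt 0.01 t 0.9833 F [0.1 0.5 0.4] grip 1.001 0.0
cam [0.42094578 0.31671444 0.37405656] [ 0.27760702 -0.10420291 -0.95502675]
[[189.25690573 297.035325  ]
 [ 58.12369814 219.59873984]
 [274.319353   140.42244134]]
```

View pics/w2.png

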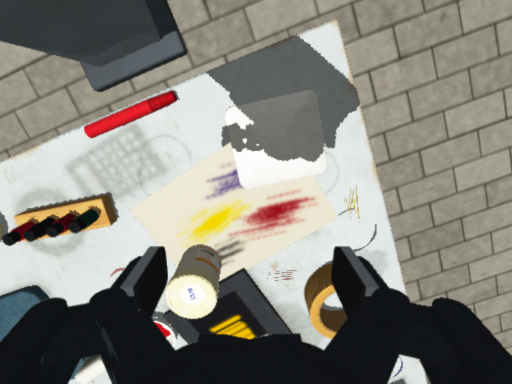

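The view shows the tall jar's lid at (192,297), pan centre near (278,140) under the shadow, and rack wood from (15,225) to (117,205).

Run:
```python
from h import *
c=load("w2");im=c["color"];hsv=cv2.cvtColor(im,cv2.COLOR_RGB2HSV)
# lid: yellowish pale bright
m=((hsv[...,0]>12)&(hsv[...,0]<40)&(hsv[...,2]>200)&(hsv[...,1]>25)).astype(np.uint8)
m[:250]=0;m[:,:150]=0;m[:,230:]=0
for k in cv2.findContours(m,cv2.RETR_EXTERNAL,cv2.CHAIN_APPROX_NONE)[0]:
    if len(k)>50:
        e=cv2.fitEllipse(cv2.convexHull(k));print("lid",e,ray(c,*e[0],.086))
P=[ray(c,*p,.006) for p in [(228,107),(318,92),(327,173),(241,188)]];print("pan",np.mean(P,0),np.round(P,3))
w=((hsv[...,0]>8)&(hsv[...,0]<22)&(hsv[...,1]>120)&(hsv[...,2]>120)).astype(np.uint8);w[:185]=0;w[250:]=0;w[:,130:]=0
ys,xs=np.nonzero(w)
Q=np.array([ray(c,x,y,.022)[:2] for x,y in zip(xs,ys)],np.float32);print("rack",cv2.minAreaRect(Q))
t=load("top0");h=cv2.cvtColor(t["color"],cv2.COLOR_RGB2HSV)
w=((h[...,0]>8)&(h[...,0]<22)&(h[...,1]>100)&(h[...,2]>80)).astype(np.uint8);w[:235]=0;w[265:]=0;w[:,:214]=0;w[:,268:]=0
ys,xs=np.nonzero(w);Q=np.array([ray(t,x,y,.022)[:2] for x,y in zip(xs,ys)],np.float32);print("rack top",len(Q),cv2.minAreaRect(Q))
print(proj(t,[[.598,.173,.086]]))
```

```text
lid ((190.34442138671875, 296.2013854980469), (42.55910873413086, 51.695735931396484), 102.1578598022461) [0.59737584 0.17472058 0.086     ]
lid ((224.99562072753906, 268.27099609375), (11.330453872680664, 22.237106323242188), 16.753522872924805) [0.57663447 0.22813876 0.086     ]
lid ((192.26808166503906, 264.1416320800781), (19.582029342651367, 60.09067153930664), 119.21118927001953) [0.55832666 0.19497125 0.086     ]
pan [0.47328457 0.33751731 0.006     ] [[0.411 0.293 0.006]
 [0.433 0.403 0.006]
 [0.535 0.384 0.006]
 [0.514 0.27  0.006]]
rack ((0.4653418958187103, 0.029559925198554993), (0.12827427685260773, 0.03904992341995239), 80.55351257324219)
rack top 435 ((0.4637499451637268, 0.026023417711257935), (0.12542451918125153, 0.03563949838280678), 80.52542114257812)
[[184.96654426 203.04844387]]
```

Request:
apply_moves(rows=[{"x": 0, "y": 0, "z": 0, "ax": 0, "ay": 0, "az": -5.5, "gripper": 0}, {"x": 0, "y": 0, "z": 0, "ax": 0, "ay": 0, "az": -5.5, "gripper": 0}, {"x": -31, "y": -24, "z": 0, "ax": 0, "ay": 0, "az": 0, "gripper": 0}, {"x": -31, "y": -24, "z": 0, "ax": 0, "ay": 0, "az": 0, "gripper": 0}, {"x": -31, "y": -24, "z": 20, "ax": 0, "ay": 0, "az": 0, "gripper": 0}])

```text
clock: 1.45
position: [0.5706, 0.2049, 0.2266]
ee_rot: [0.085, 0.996, 0.001, 0.003]
ft_force: [1.8, 0.5, 0.8]
grip_width: 0.999
grasp_force: 0.0
```

Request:
apply_moves(rows=[{"x": -31, "y": -24, "z": 20, "ax": 0, "ay": 0, "az": 0, "gripper": 0}, {"x": 0, "y": 0, "z": 30, "ax": 0, "ay": 0, "az": 0, "gripper": 0}, {"x": 0, "y": 0, "z": 10, "ax": 0, "ay": 0, "az": 0, "gripper": 0}, {"x": 0, "y": 0, "z": 0, "ax": 0, "ay": 0, "az": 0, "gripper": 0}, {"x": 0, "y": 0, "z": 0, "ax": 0, "ay": 0, "az": 0, "gripper": 0}])

```text
clock: 1.87
position: [0.5928, 0.1793, 0.1648]
ee_rot: [0.085, 0.996, 0.0, -0.0]
ft_force: [0.4, 0.1, 1.3]
grip_width: 1.002
grasp_force: 0.0
```

Run:
```python
from h import *
delta(.598,.174,.066,(.165,.986))
c=shot("wrist","w3")
print(proj(c,[[.598,.174,.086]]), proj(c,[[.598+.0315*np.cos(a),.174+.0315*np.sin(a),.086] for a in np.arange(4)*np.pi/2]))
```

```text
pos [0.5928 0.1793 0.1648] move [-6.1 -4.3 98.8] az -0.2 tilt 0.06 t 1.8667 F [0.4 0.1 1.3] grip 1.002 0.0
[[241.9992388  215.42412316]] [[248.71533629 250.57504841]
 [281.41429994 209.09548139]
 [234.71278048 177.21752265]
 [203.15058586 221.63732272]]
```

View pics/w3.png

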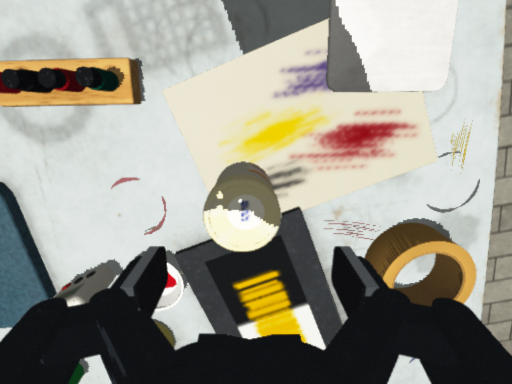

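The lid at (242,213) matches the prediction, so I'll descend and grip.

Request:
apply_moves(rows=[{"x": -6, "y": -4.5, "z": 0, "ax": 0, "ay": 0, "az": 0, "gripper": 0}, {"x": 0, "y": 0, "z": 35, "ax": 0, "ay": 0, "az": 0, "gripper": 0}, {"x": 0, "y": 0, "z": 35, "ax": 0, "ay": 0, "az": 0, "gripper": 0}, {"x": 0, "y": 0, "z": 25, "ax": 0, "ay": 0, "az": 0, "gripper": 0}, {"x": 0, "y": 0, "z": 4, "ax": 0, "ay": 0, "az": 0, "gripper": 0}])

```text
clock: 2.33
position: [0.5966, 0.1721, 0.0622]
ee_rot: [0.085, 0.996, -0.001, -0.002]
ft_force: [-1.0, 0.2, -0.4]
grip_width: 1.004
grasp_force: 0.0
```

Request:
apply_moves(rows=[{"x": 0, "y": 0, "z": 0, "ax": 0, "ay": 0, "az": 0, "gripper": 1}, {"x": 0, "y": 0, "z": 0, "ax": 0, "ay": 0, "az": 0, "gripper": 1}, {"x": 0, "y": 0, "z": 0, "ax": 0, "ay": 0, "az": 0, "gripper": 1}, {"x": 0, "y": 0, "z": 0, "ax": 0, "ay": 0, "az": 0, "gripper": 1}, {"x": 0, "y": 0, "z": 0, "ax": 0, "ay": 0, "az": 0, "gripper": 1}], newtons=45)

```text
clock: 2.75
position: [0.6003, 0.1728, 0.0683]
ee_rot: [0.086, 0.996, 0.001, 0.002]
ft_force: [-0.0, -1.4, 8.2]
grip_width: 0.707
grasp_force: 49.7
```

Run:
```python
from h import *
delta(.555,.013,.13,(.165,.986))
```

```text
pos [0.6003 0.1728 0.0683] move [  17.1 -165.1  -62.2] az -0.4 tilt 0.27 t 2.75 F [-0.  -1.4  8.2] grip 0.707 49.7
```

Request:
apply_moves(rows=[{"x": 0, "y": 0, "z": -30, "ax": 0, "ay": 0, "az": 0, "gripper": 1}, {"x": 0, "y": -10, "z": -20, "ax": 0, "ay": 0, "az": 0, "gripper": 1}, {"x": 5, "y": -35, "z": 0, "ax": 0, "ay": 0, "az": 0, "gripper": 1}, {"x": 5, "y": -40, "z": 0, "ax": 0, "ay": 0, "az": 0, "gripper": 1}, {"x": 5, "y": -40, "z": 0, "ax": 0, "ay": 0, "az": 0, "gripper": 1}])

```text
clock: 3.17
position: [0.5624, 0.0511, 0.1168]
ee_rot: [0.085, 0.996, 0.0, 0.001]
ft_force: [1.8, -0.9, -2.4]
grip_width: 0.705
grasp_force: 50.2
```

Request:
apply_moves(rows=[{"x": 2, "y": -35, "z": 0, "ax": 0, "ay": 0, "az": 0, "gripper": 1}, {"x": 0, "y": -5, "z": 0, "ax": 0, "ay": 0, "az": 0, "gripper": 1}, {"x": 0, "y": 0, "z": 0, "ax": 0, "ay": 0, "az": 0, "gripper": 1}, {"x": 0, "y": 0, "z": 0, "ax": 0, "ay": 0, "az": 0, "gripper": 1}, {"x": 0, "y": 0, "z": 0, "ax": 0, "ay": 0, "az": 0, "gripper": 1}])

```text
clock: 3.58
position: [0.554, 0.0142, 0.1159]
ee_rot: [0.085, 0.996, 0.0, 0.0]
ft_force: [0.7, 0.4, -2.8]
grip_width: 0.703
grasp_force: 50.2
```

Run:
```python
from h import *
delta(.555,.013,.0685,(.165,.986))
c=shot("wrist","w4")
im=c["color"];hsv=cv2.cvtColor(im,cv2.COLOR_RGB2HSV)
w=((hsv[...,0]>8)&(hsv[...,0]<22)&(hsv[...,1]>110)&(hsv[...,2]>120)).astype(np.uint8)
w[180:]=0
n,l,s,_=cv2.connectedComponentsWithStats(w);print(s[s[:,4]>200])
```

```text
pos [0.554  0.0142 0.1159] move [-1.1 -1.1 47.4] az -0.2 tilt 0.07 t 3.5833 F [ 0.7  0.4 -2.8] grip 0.703 50.2
[[     0      0    512    384 194010]
 [   158     61    100     55   2593]]
```

View pics/w4.png

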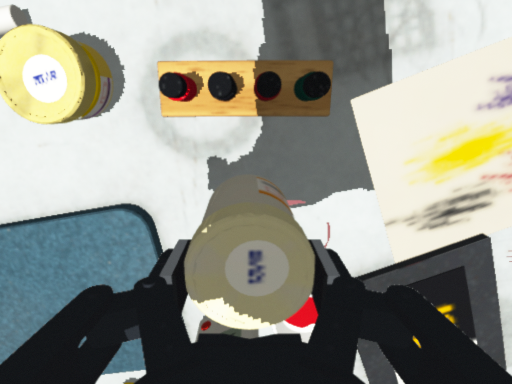

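The jar is held, lid at (250,265). The rack's top face spans columns 158–331 and rows 61–115, well in view.

Run:
```python
from h import *
c=load("w4");P=np.array([ray(c,*p,.022)[:2] for p in [(158,61),(331,61),(331,115.5),(159,116)]])
print(P.round(4),P.mean(0),np.linalg.norm(P[0]-P[1]),np.linalg.norm(P[1]-P[2]))
x=P[1]-P[0]+P[2]-P[3];x/=np.linalg.norm(x);y=np.array([-x[1],x[0]]);m=P.mean(0);print(x)
print("tall",m-.0915*y,"bottle",m+.126*x)
# squat lid in same view, and lid of held jar
e=ray(c,45,75,.05);print("squat",e)
print("held lid",ray(c,250,265,.086+.048))
```

```text
[[ 0.4361 -0.0317]
 [ 0.4574  0.0929]
 [ 0.496   0.0894]
 [ 0.474  -0.0409]] [0.46587002 0.02742176] 0.12644699876087834 0.038753818108416126
[0.16737119 0.98589395]
tall [0.55607932 0.0121073 ] bottle [0.48695879 0.1516444 ]
squat [ 0.43590061 -0.10010343  0.05      ]
held lid [0.54706364 0.01701977 0.134     ]
```

Request:
apply_moves(rows=[{"x": -6, "y": -2, "z": 0, "ax": 0, "ay": 0, "az": 0, "gripper": 1}, {"x": 0, "y": 0, "z": 20, "ax": 0, "ay": 0, "az": 0, "gripper": 1}, {"x": 0, "y": 0, "z": 15, "ax": 0, "ay": 0, "az": 0, "gripper": 1}, {"x": 0, "y": 0, "z": 8, "ax": 0, "ay": 0, "az": 0, "gripper": 1}, {"x": 0, "y": 0, "z": 0, "ax": 0, "ay": 0, "az": 0, "gripper": 1}])

```text
clock: 4.05
position: [0.5583, 0.0101, 0.0705]
ee_rot: [0.085, 0.996, -0.0, -0.002]
ft_force: [-1.0, -1.0, -2.5]
grip_width: 0.706
grasp_force: 50.2
```

Request:
apply_moves(rows=[{"x": 0, "y": 0, "z": 2, "ax": 0, "ay": 0, "az": 0, "gripper": 1}, {"x": 0, "y": 0, "z": 1.5, "ax": 0, "ay": 0, "az": 0, "gripper": 1}, {"x": 0, "y": 0, "z": 0, "ax": 0, "ay": 0, "az": 0, "gripper": 1}, {"x": 0, "y": 0, "z": 0, "ax": 0, "ay": 0, "az": 0, "gripper": 1}, {"x": 0, "y": 0, "z": 0, "ax": 0, "ay": 0, "az": 0, "gripper": 1}])

```text
clock: 4.47
position: [0.5595, 0.0098, 0.0695]
ee_rot: [0.086, 0.996, 0.0, 0.0]
ft_force: [0.5, -0.4, -1.8]
grip_width: 0.704
grasp_force: 50.2
```

Run:
```python
from h import *
delta(.560,.010,.0683,(.165,.986))
```

```text
pos [0.5595 0.0098 0.0695] move [-0.5  0.3  1.2] az -0.3 tilt 0.05 t 4.4667 F [ 0.5 -0.4 -1.8] grip 0.704 50.2
```

Request:
apply_moves(rows=[{"x": 0, "y": 0, "z": 1.5, "ax": 0, "ay": 0, "az": 0, "gripper": 1}, {"x": 0, "y": 0, "z": 0, "ax": 0, "ay": 0, "az": 0, "gripper": 1}, {"x": 0, "y": 0, "z": 0, "ax": 0, "ay": 0, "az": 0, "gripper": 0}, {"x": 0, "y": 0, "z": 0, "ax": 0, "ay": 0, "az": 0, "gripper": 0}, {"x": 0, "y": 0, "z": 0, "ax": 0, "ay": 0, "az": 0, "gripper": 0}])

```text
clock: 4.88
position: [0.5592, 0.0097, 0.0675]
ee_rot: [0.086, 0.996, 0.0, 0.0]
ft_force: [0.1, 0.4, -0.3]
grip_width: 1.002
grasp_force: 0.0
```

Request:
apply_moves(rows=[{"x": 0, "y": 0, "z": 0, "ax": 0, "ay": 0, "az": 0, "gripper": 0}, {"x": 0, "y": 0, "z": -30, "ax": 0, "ay": 0, "az": 0, "gripper": 0}, {"x": 0, "y": 0, "z": -40, "ax": 0, "ay": 0, "az": 0, "gripper": 0}, {"x": 0, "y": 0, "z": -40, "ax": 0, "ay": 0, "az": 0, "gripper": 0}, {"x": 0, "y": 0, "z": 0, "ax": 0, "ay": 0, "az": 0, "gripper": 0}])

```text
clock: 5.3
position: [0.5628, 0.0097, 0.1854]
ee_rot: [0.086, 0.996, 0.001, 0.005]
ft_force: [1.4, 0.0, 1.7]
grip_width: 0.997
grasp_force: 0.0
```

Run:
```python
from h import *
delta(.436,-.102,.18,(.165,.986))
c=shot("wrist","w5")
print(proj(c,[[.556,.012,.086]]))
hsv=cv2.cvtColor(c["color"],cv2.COLOR_RGB2HSV)
w=((hsv[...,0]>8)&(hsv[...,0]<22)&(hsv[...,1]>110)&(hsv[...,2]>120)).astype(np.uint8);w[200:]=0
n,l,s,_=cv2.connectedComponentsWithStats(w);print(s[s[:,4]>200])
```

```text
pos [0.5628 0.0097 0.1854] move [ 105.8 -131.8    3.8] az -0.4 tilt 0.64 t 5.3 F [1.4 0.  1.7] grip 0.997 0.0
[[248.50082114 190.94698903]]
[[     0      0    512    384 194342]
 [   181     60     84     43   2266]]
```

View pics/w5.png

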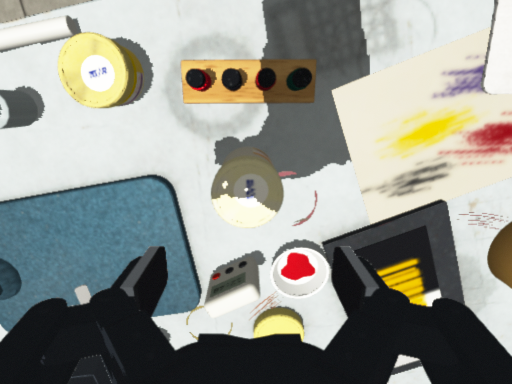

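The tall jar stands with its lid at (247,191), matching the target projection (248.5,191). The squat jar's lid is at about (92,70).

Run:
```python
from h import *
c=load("w5");hsv=cv2.cvtColor(c["color"],cv2.COLOR_RGB2HSV)
print("tall",ray(c,247,191.5,.086),"rack",ray(c,248.5,81,.022))
m=((hsv[...,0]>18)&(hsv[...,0]<40)&(hsv[...,2]>180)&(hsv[...,1]>30)).astype(np.uint8);m[:25]=0;m[125:]=0;m[:,150:]=0;m=cv2.morphologyEx(m,cv2.MORPH_OPEN,np.ones((3,3)))
k=max(cv2.findContours(m,cv2.RETR_EXTERNAL,cv2.CHAIN_APPROX_NONE)[0],key=len);print(cv2.boundingRect(k),cv2.minEnclosingCircle(k))
for p in [(92,70),(93,71)]:print(ray(c,*p,.05))
delta(*ray(c,92,70,.05)[:2],.15,(.165,.986))
```

```text
tall [0.55626316 0.01066506 0.086     ] rack [0.46573956 0.0278663  0.022     ]
(57, 32, 71, 76) ((92.5, 69.5), 39.300228118896484)
[ 0.43461048 -0.10535064  0.05      ]
[ 0.43555569 -0.10473872  0.05      ]
pos [0.5616 0.0098 0.1819] move [ 105.6 -135.2   30.8] az -0.4 tilt 0.45 t 5.35 F [ 0.5 -0.9 -0.5] grip 1.004 0.0
```

Request:
apply_moves(rows=[{"x": 21, "y": -27, "z": 0, "ax": 0, "ay": 0, "az": 0, "gripper": 0}, {"x": 21, "y": -27, "z": 0, "ax": 0, "ay": 0, "az": 0, "gripper": 0}, {"x": 21, "y": -27, "z": 0, "ax": 0, "ay": 0, "az": 0, "gripper": 0}, {"x": 21, "y": -27, "z": 10, "ax": 0, "ay": 0, "az": 0, "gripper": 0}, {"x": 21, "y": -27, "z": 20, "ax": 0, "ay": 0, "az": 0, "gripper": 0}])

```text
clock: 5.77
position: [0.4323, -0.1063, 0.1481]
ee_rot: [0.086, 0.996, 0.0, 0.001]
ft_force: [0.3, -1.7, -1.1]
grip_width: 1.001
grasp_force: 0.0
```

Request:
apply_moves(rows=[{"x": 0, "y": 0, "z": 0, "ax": 0, "ay": 0, "az": 0, "gripper": 0}, {"x": 0, "y": 0, "z": 0, "ax": 0, "ay": 0, "az": 0, "gripper": 0}, {"x": 0, "y": 0, "z": 0, "ax": 0, "ay": 0, "az": 0, "gripper": 0}])

```text
clock: 6.02
position: [0.4328, -0.105, 0.1473]
ee_rot: [0.086, 0.996, 0.0, -0.0]
ft_force: [0.3, -0.3, 0.0]
grip_width: 0.998
grasp_force: 0.0
```

Run:
```python
from h import *
c=shot("wrist","w6");hsv=cv2.cvtColor(c["color"],cv2.COLOR_RGB2HSV)
m=((hsv[...,0]>18)&(hsv[...,0]<40)&(hsv[...,2]>150)&(hsv[...,1]>30)).astype(np.uint8);m=cv2.morphologyEx(m,cv2.MORPH_OPEN,np.ones((3,3)))
k=max(cv2.findContours(m,cv2.RETR_EXTERNAL,cv2.CHAIN_APPROX_NONE)[0],key=cv2.contourArea);e=cv2.minEnclosingCircle(k);print(cv2.boundingRect(k),e)
p=ray(c,*e[0],.05);print(p,proj(c,[[.435,-.105,.05]]))
delta(p[0],p[1],.034,(.165,.986))
```

```text
(320, 0, 68, 46) ((353.0, 22.5), 39.118507385253906)
[ 0.31270835 -0.0069645   0.05      ] [[247.96998428 203.13786045]]
pos [ 0.4333 -0.1047  0.1476] move [135.6  75.8 113.5] az -0.3 tilt 0.03 t 6.0667 F [ 0.6 -0.5  1.6] grip 0.997 0.0
```

Run:
```python
from h import *
c=load("w6");hsv=cv2.cvtColor(c["color"],cv2.COLOR_RGB2HSV)
print(hsv[203,200:300:8].tolist(),hsv[150:260:8,235].tolist())
m=((hsv[...,0]>15)&(hsv[...,0]<40)&(hsv[...,1]>35)).astype(np.uint8)
for v in range(150,262,6):
    x=np.nonzero(m[v,180:320])[0]+180;print(v,(x.min(),x.max(),len(x)) if len(x) else 0)
```

```text
[[68, 4, 242], [75, 4, 243], [25, 121, 203], [28, 90, 249], [28, 98, 248], [30, 1, 255], [116, 99, 220], [117, 11, 229], [26, 24, 146], [25, 122, 121], [25, 122, 123], [70, 3, 236], [60, 6, 213]] [[83, 4, 242], [78, 12, 108], [25, 135, 108], [25, 122, 123], [24, 123, 122], [25, 129, 119], [24, 103, 119], [30, 5, 254], [27, 97, 244], [27, 95, 243], [28, 93, 249], [75, 4, 242], [75, 4, 242], [75, 4, 243]]
150 0
156 0
162 (np.int64(233), np.int64(261), 29)
168 (np.int64(225), np.int64(269), 45)
174 (np.int64(220), np.int64(273), 54)
180 (np.int64(217), np.int64(319), 62)
186 (np.int64(214), np.int64(319), 69)
192 (np.int64(212), np.int64(319), 52)
198 (np.int64(211), np.int64(319), 44)
204 (np.int64(210), np.int64(319), 40)
210 (np.int64(212), np.int64(319), 40)
216 (np.int64(214), np.int64(279), 40)
222 (np.int64(218), np.int64(275), 58)
228 (np.int64(224), np.int64(269), 46)
234 (np.int64(236), np.int64(257), 22)
240 0
246 0
252 0
258 0
```

The rows bound the lid at columns 210–284 with its bottom at row 236, so the centre is about (247,201). That's under the gripper, and I'll descend.

Request:
apply_moves(rows=[{"x": -1, "y": 0, "z": 35, "ax": 0, "ay": 0, "az": 0, "gripper": 0}, {"x": 0, "y": 0, "z": 35, "ax": 0, "ay": 0, "az": 0, "gripper": 0}, {"x": 0, "y": 0, "z": 30, "ax": 0, "ay": 0, "az": 0, "gripper": 0}, {"x": 0, "y": 0, "z": 13, "ax": 0, "ay": 0, "az": 0, "gripper": 0}, {"x": 0, "y": 0, "z": 0, "ax": 0, "ay": 0, "az": 0, "gripper": 0}])

```text
clock: 6.48
position: [0.4323, -0.1045, 0.0317]
ee_rot: [0.085, 0.996, -0.0, -0.003]
ft_force: [-1.3, 0.4, 0.7]
grip_width: 1.003
grasp_force: 0.0
```

Request:
apply_moves(rows=[{"x": 0, "y": 0, "z": 0, "ax": 0, "ay": 0, "az": 0, "gripper": 1}, {"x": 0, "y": 0, "z": 0, "ax": 0, "ay": 0, "az": 0, "gripper": 1}, {"x": 0, "y": 0, "z": 0, "ax": 0, "ay": 0, "az": 0, "gripper": 1}, {"x": 0, "y": 0, "z": 0, "ax": 0, "ay": 0, "az": 0, "gripper": 1}, {"x": 0, "y": 0, "z": 0, "ax": 0, "ay": 0, "az": 0, "gripper": 1}], newtons=45)

```text
clock: 6.9
position: [0.435, -0.1057, 0.0363]
ee_rot: [0.086, 0.996, 0.0, 0.001]
ft_force: [-2.8, -1.1, 6.2]
grip_width: 0.707
grasp_force: 47.3
```

Request:
apply_moves(rows=[{"x": 0, "y": 0, "z": -40, "ax": 0, "ay": 0, "az": 0, "gripper": 1}, {"x": 0, "y": 0, "z": -40, "ax": 0, "ay": 0, "az": 0, "gripper": 1}, {"x": 0, "y": 0, "z": -40, "ax": 0, "ay": 0, "az": 0, "gripper": 1}, {"x": 0, "y": 0, "z": -20, "ax": 0, "ay": 0, "az": 0, "gripper": 1}, {"x": 0, "y": 0, "z": 0, "ax": 0, "ay": 0, "az": 0, "gripper": 1}])

```text
clock: 7.32
position: [0.4367, -0.1059, 0.1805]
ee_rot: [0.086, 0.996, 0.001, 0.005]
ft_force: [0.9, -0.5, -2.7]
grip_width: 0.707
grasp_force: 51.9
```

Run:
```python
from h import *
delta(.5595,.010,.16,(.165,.986))
```

```text
pos [ 0.4367 -0.1059  0.1805] move [-101.   135.1   21.8] az -0.4 tilt 0.59 t 7.3167 F [ 0.9 -0.5 -2.7] grip 0.707 51.9
```

Request:
apply_moves(rows=[{"x": -20, "y": 27, "z": 0, "ax": 0, "ay": 0, "az": 0, "gripper": 1}, {"x": -20, "y": 27, "z": 0, "ax": 0, "ay": 0, "az": 0, "gripper": 1}, {"x": -20, "y": 27, "z": 0, "ax": 0, "ay": 0, "az": 0, "gripper": 1}, {"x": -20, "y": 27, "z": 0, "ax": 0, "ay": 0, "az": 0, "gripper": 1}, {"x": -20, "y": 27, "z": 10, "ax": 0, "ay": 0, "az": 0, "gripper": 1}])

```text
clock: 7.73
position: [0.5571, 0.012, 0.1658]
ee_rot: [0.086, 0.996, 0.001, 0.001]
ft_force: [0.6, -0.9, -1.9]
grip_width: 0.703
grasp_force: 51.9
```

Request:
apply_moves(rows=[{"x": 0, "y": 0, "z": 10, "ax": 0, "ay": 0, "az": 0, "gripper": 1}, {"x": 0, "y": 0, "z": 0, "ax": 0, "ay": 0, "az": 0, "gripper": 1}, {"x": 0, "y": 0, "z": 0, "ax": 0, "ay": 0, "az": 0, "gripper": 1}, {"x": 0, "y": 0, "z": 0, "ax": 0, "ay": 0, "az": 0, "gripper": 1}])

```text
clock: 8.07
position: [0.5549, 0.0094, 0.1548]
ee_rot: [0.086, 0.996, -0.0, 0.0]
ft_force: [0.4, -0.9, -1.6]
grip_width: 0.706
grasp_force: 51.9
```

Run:
```python
from h import *
delta(.5595,.010,.123,(.165,.986))
c=shot("wrist","w7");s=shot("side","s7")
z=get_obs()["position"][2]-.0363
cv2.imwrite("pics/c7.png",np.hstack([cv2.resize(c["color"][150:350,150:350,::-1],(400,400)),cv2.resize(s["color"][100:200,150:250,::-1],(400,400),interpolation=cv2.INTER_CUBIC)]))
print(z,proj(c,[[.5595,.010,z+.05]]),proj(s,[[.556,.0107,.086],[.5595,.01,z+.05]]))
```

```text
pos [0.5549 0.0094 0.1548] move [-4.4  1.4 31.8] az -0.4 tilt 0.01 t 8.0667 F [ 0.4 -0.9 -1.6] grip 0.706 51.9
0.11898105012888824 [[249.31641976 282.33154681]] [[228.53523035 172.88385772]
 [229.58487555 147.80667593]]
```

View pics/c7.png

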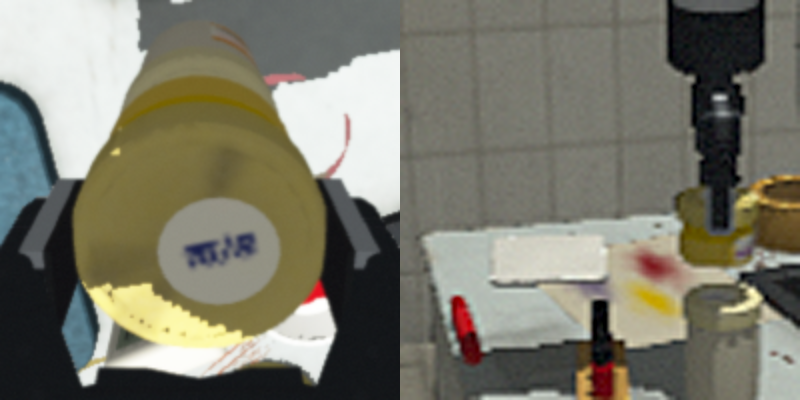

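The wrist crop shows the held lid centred near crop (200,224), i.e. full (250,262). The side crop shows the held jar about 1 px left of the tall jar (crop columns 717 vs 722).

Run:
```python
from h import *
c=load("w7");z=.119+.05
for p in [(250,260),(250,264)]: print(ray(c,*p,z))
print(proj(c,[[.551+.0315*np.cos(a),.010+.0315*np.sin(a),z] for a in np.arange(8)*np.pi/4]).round(1))
s=load("s7");print(proj(s,[[.55,.01,.1],[.56,.01,.1],[.55,.02,.1]]))
```

```text
[0.54760625 0.01239053 0.169     ]
[0.54969419 0.01202927 0.169     ]
[[257.1 320.8]
 [298.8 299.3]
 [312.9 256.7]
 [287.  215.9]
 [233.6 204.7]
 [189.  231.7]
 [181.2 276.9]
 [210.1 312.2]]
[[226.70405461 168.99150327]
 [229.81206647 168.70203597]
 [225.94951712 167.85727857]]
```

Request:
apply_moves(rows=[{"x": -3.5, "y": -0.5, "z": 0, "ax": 0, "ay": 0, "az": 0, "gripper": 1}, {"x": 0, "y": 0, "z": 14, "ax": 0, "ay": 0, "az": 0, "gripper": 1}, {"x": 0, "y": 0, "z": 11, "ax": 0, "ay": 0, "az": 0, "gripper": 1}, {"x": 0, "y": 0, "z": 5, "ax": 0, "ay": 0, "az": 0, "gripper": 1}, {"x": 0, "y": 0, "z": 0, "ax": 0, "ay": 0, "az": 0, "gripper": 1}])

```text
clock: 8.58
position: [0.5576, 0.0091, 0.123]
ee_rot: [0.086, 0.996, -0.0, -0.001]
ft_force: [0.1, 1.2, -2.6]
grip_width: 0.705
grasp_force: 51.9
```

Request:
apply_moves(rows=[{"x": 0, "y": 0, "z": 1, "ax": 0, "ay": 0, "az": 0, "gripper": 1}, {"x": 0, "y": 0, "z": 0, "ax": 0, "ay": 0, "az": 0, "gripper": 1}, {"x": 0, "y": 0, "z": 1, "ax": 0, "ay": 0, "az": 0, "gripper": 1}, {"x": 0, "y": 0, "z": 0, "ax": 0, "ay": 0, "az": 0, "gripper": 1}])

```text
clock: 8.92
position: [0.5588, 0.0093, 0.1227]
ee_rot: [0.086, 0.996, 0.0, 0.0]
ft_force: [-0.2, 0.1, -2.3]
grip_width: 0.709
grasp_force: 51.9
```

Run:
```python
from h import *
delta(.5585,.010,.1223,(.165,.986))
```

```text
pos [0.5588 0.0093 0.1227] move [0.4 0.6 0.4] az -0.3 tilt 0.03 t 8.9167 F [-0.2  0.1 -2.3] grip 0.709 51.9
```

Request:
apply_moves(rows=[{"x": 0, "y": 0, "z": 1, "ax": 0, "ay": 0, "az": 0, "gripper": 1}, {"x": 0, "y": 0, "z": 0, "ax": 0, "ay": 0, "az": 0, "gripper": 1}, {"x": 0, "y": 0, "z": 0, "ax": 0, "ay": 0, "az": 0, "gripper": 1}])

```text
clock: 9.17
position: [0.5589, 0.0093, 0.1218]
ee_rot: [0.086, 0.996, 0.0, 0.0]
ft_force: [0.2, 0.1, 0.2]
grip_width: 0.708
grasp_force: 52.1
```

Request:
apply_moves(rows=[{"x": 0, "y": 0, "z": 1, "ax": 0, "ay": 0, "az": 0, "gripper": 1}, {"x": 0, "y": 0, "z": 0, "ax": 0, "ay": 0, "az": 0, "gripper": 1}, {"x": 0, "y": 0, "z": 0, "ax": 0, "ay": 0, "az": 0, "gripper": 1}])

```text
clock: 9.42
position: [0.5594, 0.0091, 0.1217]
ee_rot: [0.086, 0.996, 0.0, 0.001]
ft_force: [-1.8, -0.9, 8.2]
grip_width: 0.704
grasp_force: 52.9
```

Contact made. I'll release and lift.

Request:
apply_moves(rows=[{"x": 0, "y": 0, "z": -1, "ax": 0, "ay": 0, "az": 0, "gripper": 0}, {"x": 0, "y": 0, "z": 0, "ax": 0, "ay": 0, "az": 0, "gripper": 0}, {"x": 0, "y": 0, "z": 0, "ax": 0, "ay": 0, "az": 0, "gripper": 0}, {"x": 0, "y": 0, "z": 0, "ax": 0, "ay": 0, "az": 0, "gripper": 0}, {"x": 0, "y": 0, "z": -20, "ax": 0, "ay": 0, "az": 0, "gripper": 0}])

```text
clock: 9.83
position: [0.5564, 0.0093, 0.1382]
ee_rot: [0.086, 0.996, -0.001, -0.003]
ft_force: [-0.2, 0.1, 0.1]
grip_width: 0.998
grasp_force: 0.0
```

Request:
apply_moves(rows=[{"x": 0, "y": 0, "z": -40, "ax": 0, "ay": 0, "az": 0, "gripper": 0}, {"x": 0, "y": 0, "z": -30, "ax": 0, "ay": 0, "az": 0, "gripper": 0}, {"x": 0, "y": 0, "z": 0, "ax": 0, "ay": 0, "az": 0, "gripper": 0}, {"x": 0, "y": 0, "z": 0, "ax": 0, "ay": 0, "az": 0, "gripper": 0}])

```text
clock: 10.17
position: [0.5595, 0.0094, 0.2131]
ee_rot: [0.086, 0.996, 0.001, 0.002]
ft_force: [0.6, 0.9, -0.9]
grip_width: 0.997
grasp_force: 0.0
```

Run:
```python
from h import *
delta(.46,-.31,.21,(.986,-.165))
c=shot("wrist","w8");s=shot("side","s8");b=load("side0")
# bottle from side + top: dark body mask in side
t=shot("top","t8")
cv2.imwrite("pics/c8.png",np.hstack([c["color"][0:300,130:430,::-1],cv2.resize(s["color"][130:205,180:280,::-1],(400,300),interpolation=cv2.INTER_CUBIC)]))
print(proj(c,[[.556,.011,.086],[.556,.011,.136]]),proj(s,[[.556,.0107,.086],[.556,.0107,.136]]))
```

```text
pos [0.5595 0.0094 0.2131] move [  43.5 -331.7    2.5] az 89.7 tilt 0.2 t 10.1667 F [ 0.6  0.9 -0.9] grip 0.997 0.0
[[248.55591972 186.66067491]
 [248.58802581 204.00596603]] [[228.53523035 172.88385772]
 [228.46742765 157.9255205 ]]
```

View pics/c8.png

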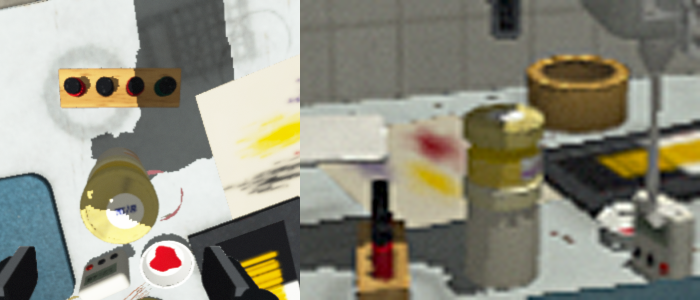

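The stack looks aligned: both jars are centred on crop column 504 in the side view, and the wrist view agrees with the squat lid at (249,204). Now the bottle, retreating to the robot's side first.

Request:
apply_moves(rows=[{"x": 35, "y": -15, "z": 0, "ax": 0, "ay": 0, "az": 0, "gripper": 0}, {"x": 35, "y": -20, "z": 0, "ax": 0, "ay": 0, "az": 0, "gripper": 0}, {"x": 35, "y": -20, "z": 0, "ax": 0, "ay": 0, "az": 0, "gripper": 0}, {"x": -5, "y": -38, "z": 0, "ax": 0, "ay": 0, "az": 0, "gripper": 0}, {"x": -8, "y": -38, "z": 0, "ax": 0, "ay": 0, "az": 0, "gripper": 0}])

```text
clock: 10.73
position: [0.443, -0.1037, 0.2104]
ee_rot: [0.084, 0.996, 0.001, -0.001]
ft_force: [1.4, -0.6, 0.2]
grip_width: 0.999
grasp_force: 0.0
```

Request:
apply_moves(rows=[{"x": -8, "y": -38, "z": 0, "ax": 0, "ay": 0, "az": 0, "gripper": 0}, {"x": -8, "y": -38, "z": 0, "ax": 0, "ay": 0, "az": 0, "gripper": 0}, {"x": -8, "y": -38, "z": 0, "ax": 0, "ay": 0, "az": 0, "gripper": 0}, {"x": -8, "y": -38, "z": 0, "ax": 0, "ay": 0, "az": 0, "gripper": 0}, {"x": -8, "y": -30, "z": 0, "ax": 0, "ay": 0, "az": 0, "gripper": 0}])

```text
clock: 11.15
position: [0.4525, -0.293, 0.2105]
ee_rot: [0.087, 0.996, -0.0, -0.001]
ft_force: [0.6, -0.5, -0.1]
grip_width: 1.001
grasp_force: 0.0
```

Request:
apply_moves(rows=[{"x": 0, "y": 0, "z": 0, "ax": 0, "ay": 0, "az": 0, "gripper": 0}, {"x": 0, "y": 0, "z": 0, "ax": 0, "ay": 0, "az": 0, "gripper": 0}, {"x": 0, "y": 0, "z": 0, "ax": 0, "ay": 0, "az": 0, "gripper": 0}])

```text
clock: 11.4
position: [0.4535, -0.2893, 0.2103]
ee_rot: [0.086, 0.996, 0.0, -0.001]
ft_force: [-0.7, -0.4, -0.2]
grip_width: 1.001
grasp_force: 0.0
```

Run:
```python
from h import *
delta(.46,-.306,.15,(.165,.986))
c=shot("wrist","w9")
print(proj(c,[[.46,-.306,.085],[.445,-.214,.062]]))
```

```text
pos [ 0.4535 -0.2893  0.2103] move [ -9.4 -15.3  60.2] az -0.3 tilt 0.13 t 11.4 F [-0.7 -0.4 -0.2] grip 1.001 0.0
[[231.50750913 201.03637027]
 [320.43349916 164.89804336]]
```

View pics/w9.png

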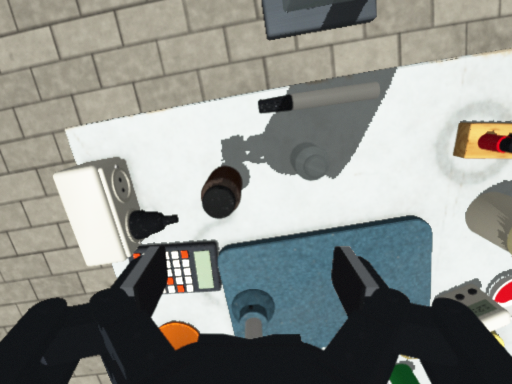

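The bottle's cap is at about (219,202). The weight is in shadow with its knob near (313,163), and the cord end at (175,218) is clear of the bottle.

Run:
```python
from h import *
c=load("w9");g=c["color"].max(2)
m=(g<45).astype(np.uint8);m[:150]=0;m[225:]=0;m[:,:195]=0;m[:,250:]=0
ys,xs=np.nonzero(m);print(xs.min(),xs.max(),ys.min(),ys.max())
for v in range(180,222,4):
    x=np.nonzero(m[v])[0];print(v,(x.min(),x.max()) if len(x) else 0, end=' ')
p=ray(c,219,201,.085);print(p,ray(c,313,162,.062))
delta(p[0],p[1],.041,(.165,.986))
```

```text
203 241 166 217
180 (np.int64(208), np.int64(240)) 184 (np.int64(215), np.int64(241)) 188 (np.int64(209), np.int64(240)) 192 (np.int64(206), np.int64(234)) 196 (np.int64(204), np.int64(235)) 200 (np.int64(203), np.int64(236)) 204 (np.int64(204), np.int64(235)) 208 (np.int64(205), np.int64(233)) 212 (np.int64(208), np.int64(230)) 216 (np.int64(213), np.int64(222)) 220 0 [ 0.45793607 -0.31772337  0.085     ] [ 0.44082609 -0.2210457   0.062     ]
pos [ 0.4538 -0.2888  0.2105] move [ -9.2 -27.9 169.5] az -0.3 tilt 0.1 t 11.45 F [0.5 0.4 0.5] grip 0.998 0.0
```

Request:
apply_moves(rows=[{"x": -9, "y": -28, "z": 0, "ax": 0, "ay": 0, "az": 0, "gripper": 0.22}, {"x": 0, "y": 0, "z": 20, "ax": 0, "ay": 0, "az": 0, "gripper": 0.22}, {"x": 0, "y": 0, "z": 25, "ax": 0, "ay": 0, "az": 0, "gripper": 0.22}, {"x": 0, "y": 0, "z": 0, "ax": 0, "ay": 0, "az": 0, "gripper": 0.22}, {"x": 0, "y": 0, "z": 0, "ax": 0, "ay": 0, "az": 0, "gripper": 0.22}])

```text
clock: 11.87
position: [0.4577, -0.3176, 0.1657]
ee_rot: [0.085, 0.996, 0.001, -0.001]
ft_force: [0.9, -0.8, 0.9]
grip_width: 0.782
grasp_force: 0.0
```

Run:
```python
from h import *
c=shot("wrist","w10");g=c["color"].max(2)
u,v=proj(c,[[.458,-.318,.085]])[0];print(u,v)
delta(.458,-.318,.044,(.165,.986))
m=(g<45).astype(np.uint8);v=int(v);u=int(u)
for r in range(v-40,v+44,8):
    x=np.nonzero(m[r,u-60:u+60])[0]+u-60;print(r,(x.min(),x.max(),len(x)) if len(x) else 0,end=' ')
```

```text
246.96810475267444 208.00921519216797
pos [ 0.4583 -0.3183  0.167 ] move [  0.3   0.2 123. ] az -0.3 tilt 0.04 t 11.9167 F [ 0.1 -0.3  0.6] grip 0.78 0.0
168 (np.int64(238), np.int64(255), 18) 176 (np.int64(231), np.int64(263), 33) 184 (np.int64(228), np.int64(265), 29) 192 (np.int64(226), np.int64(267), 40) 200 (np.int64(224), np.int64(267), 44) 208 (np.int64(227), np.int64(266), 40) 216 (np.int64(229), np.int64(263), 35) 224 (np.int64(186), np.int64(256), 27) 232 0 240 0 248 0
```

The cap centre at about (246,206) is right under the gripper.

Request:
apply_moves(rows=[{"x": 0, "y": 0, "z": 35, "ax": 0, "ay": 0, "az": 0, "gripper": 0.22}, {"x": 0, "y": 0, "z": 35, "ax": 0, "ay": 0, "az": 0, "gripper": 0.22}, {"x": 0, "y": 0, "z": 35, "ax": 0, "ay": 0, "az": 0, "gripper": 0.22}, {"x": 0, "y": 0, "z": 17, "ax": 0, "ay": 0, "az": 0, "gripper": 0.22}, {"x": 0, "y": 0, "z": 0, "ax": 0, "ay": 0, "az": 0, "gripper": 0.22}])

```text
clock: 12.33
position: [0.457, -0.3176, 0.0422]
ee_rot: [0.085, 0.996, 0.001, -0.002]
ft_force: [0.1, 0.8, -0.2]
grip_width: 0.779
grasp_force: 0.0
```

Request:
apply_moves(rows=[{"x": 0, "y": 0, "z": 0, "ax": 0, "ay": 0, "az": 0, "gripper": 1}, {"x": 0, "y": 0, "z": 0, "ax": 0, "ay": 0, "az": 0, "gripper": 1}, {"x": 0, "y": 0, "z": 0, "ax": 0, "ay": 0, "az": 0, "gripper": 1}, {"x": 0, "y": 0, "z": 0, "ax": 0, "ay": 0, "az": 0, "gripper": 1}, {"x": 0, "y": 0, "z": 0, "ax": 0, "ay": 0, "az": 0, "gripper": 1}], newtons=35)

```text
clock: 12.75
position: [0.4595, -0.3201, 0.0469]
ee_rot: [0.086, 0.996, -0.0, 0.002]
ft_force: [-0.8, 1.2, 8.2]
grip_width: 0.473
grasp_force: 35.5
```

Request:
apply_moves(rows=[{"x": 0, "y": 0, "z": -30, "ax": 0, "ay": 0, "az": 0, "gripper": 1}, {"x": 0, "y": 0, "z": -35, "ax": 0, "ay": 0, "az": 0, "gripper": 1}, {"x": 0, "y": 0, "z": -35, "ax": 0, "ay": 0, "az": 0, "gripper": 1}, {"x": 5, "y": 0, "z": -30, "ax": 0, "ay": 0, "az": 0, "gripper": 1}, {"x": 9, "y": 30, "z": 0, "ax": 0, "ay": 0, "az": 0, "gripper": 1}])

```text
clock: 13.17
position: [0.4505, -0.2941, 0.1821]
ee_rot: [0.089, 0.996, -0.003, 0.005]
ft_force: [0.0, -0.2, -0.2]
grip_width: 0.477
grasp_force: 36.2
```

Request:
apply_moves(rows=[{"x": 9, "y": 38, "z": 0, "ax": 0, "ay": 0, "az": 0, "gripper": 1}, {"x": 9, "y": 38, "z": 0, "ax": 0, "ay": 0, "az": 0, "gripper": 1}, {"x": 9, "y": 38, "z": 0, "ax": 0, "ay": 0, "az": 0, "gripper": 1}, {"x": 9, "y": 38, "z": 0, "ax": 0, "ay": 0, "az": 0, "gripper": 1}, {"x": 9, "y": 38, "z": 0, "ax": 0, "ay": 0, "az": 0, "gripper": 1}])

```text
clock: 13.58
position: [0.4373, -0.0909, 0.176]
ee_rot: [0.086, 0.996, 0.0, 0.002]
ft_force: [1.1, -0.4, -1.3]
grip_width: 0.468
grasp_force: 36.2
```

Request:
apply_moves(rows=[{"x": 5, "y": 38, "z": 0, "ax": 0, "ay": 0, "az": 0, "gripper": 1}, {"x": 0, "y": 38, "z": 0, "ax": 0, "ay": 0, "az": 0, "gripper": 1}, {"x": -2, "y": 38, "z": 0, "ax": 0, "ay": 0, "az": 0, "gripper": 1}, {"x": -4, "y": 38, "z": 0, "ax": 0, "ay": 0, "az": 0, "gripper": 1}, {"x": -4, "y": 38, "z": 0, "ax": 0, "ay": 0, "az": 0, "gripper": 1}])

```text
clock: 14.0
position: [0.4753, 0.0958, 0.1761]
ee_rot: [0.086, 0.996, 0.001, 0.001]
ft_force: [1.2, -0.3, -0.0]
grip_width: 0.475
grasp_force: 36.2
```

Run:
```python
from h import *
delta(.487,.152,.12,(.165,.986))
```

```text
pos [0.4753 0.0958 0.1761] move [-1.7 57.3 56.2] az -0.4 tilt 0.17 t 14.0 F [ 1.2 -0.3 -0. ] grip 0.475 36.2
```

Request:
apply_moves(rows=[{"x": -1, "y": 30, "z": 0, "ax": 0, "ay": 0, "az": 0, "gripper": 1}, {"x": -1, "y": 27, "z": 0, "ax": 0, "ay": 0, "az": 0, "gripper": 1}, {"x": 0, "y": 0, "z": 30, "ax": 0, "ay": 0, "az": 0, "gripper": 1}, {"x": 0, "y": 0, "z": 26, "ax": 0, "ay": 0, "az": 0, "gripper": 1}, {"x": 0, "y": 0, "z": 30, "ax": 0, "ay": 0, "az": 0, "gripper": 1}])

```text
clock: 14.42
position: [0.4877, 0.1506, 0.0895]
ee_rot: [0.085, 0.996, 0.001, 0.002]
ft_force: [0.8, 0.5, -1.0]
grip_width: 0.473
grasp_force: 36.3
```

Request:
apply_moves(rows=[{"x": 0, "y": 0, "z": 20, "ax": 0, "ay": 0, "az": 0, "gripper": 1}, {"x": 0, "y": 0, "z": 0, "ax": 0, "ay": 0, "az": 0, "gripper": 1}, {"x": 0, "y": 0, "z": 0, "ax": 0, "ay": 0, "az": 0, "gripper": 1}, {"x": 0, "y": 0, "z": 0, "ax": 0, "ay": 0, "az": 0, "gripper": 1}])

```text
clock: 14.75
position: [0.4877, 0.15, 0.0705]
ee_rot: [0.086, 0.996, 0.001, 0.001]
ft_force: [0.9, 0.4, 0.1]
grip_width: 0.471
grasp_force: 36.2
```

Run:
```python
from h import *
delta(.487,.152,.047,(.165,.986))
c=shot("wrist","w11");z=get_obs()["position"][2]
u,v=proj(c,[[.487,.152,z+.038]])[0];print(u,v)
g=c["color"].max(2);m=(g<45).astype(np.uint8);v=int(v);u=int(u)
for r in range(v-60,v+84,12):
    x=np.nonzero(m[r,u-60:u+60])[0]+u-60;print(r,(x.min(),x.max(),len(x)) if len(x) else 0,end=' ')
hsv=cv2.cvtColor(c["color"],cv2.COLOR_RGB2HSV)
w=((hsv[...,0]>8)&(hsv[...,0]<22)&(hsv[...,1]>110)&(hsv[...,2]>100)).astype(np.uint8)
n,l,s,_=cv2.connectedComponentsWithStats(w);print(s[s[:,4]>300])
P=[proj(c,[[.4659+a*.167-b*.986,.0277+a*.986+b*.167,.022]])[0].round() for a,b in((.065,.02),(.065,-.02))];print(P)
```

```text
pos [0.4877 0.15   0.0705] move [ 1.1  1.8 23.5] az -0.4 tilt 0.16 t 14.75 F [0.9 0.4 0.1] grip 0.471 36.2
250.8277456294663 306.0426235212052
246 (np.int64(205), np.int64(307), 90) 258 (np.int64(202), np.int64(309), 96) 270 (np.int64(198), np.int64(300), 103) 282 (np.int64(190), np.int64(309), 120) 294 (np.int64(190), np.int64(309), 111) 306 (np.int64(190), np.int64(309), 108) 318 (np.int64(190), np.int64(309), 92) 330 (np.int64(190), np.int64(309), 73) 342 (np.int64(190), np.int64(309), 120) 354 (np.int64(190), np.int64(309), 120) 366 (np.int64(190), np.int64(309), 120) 378 (np.int64(190), np.int64(309), 120) [[     0      0    512    384 192824]
 [     0    193    164     54   3661]]
[array([158., 194.]), array([163., 248.])]
```

Rack prediction matches the image. Lowering.

Request:
apply_moves(rows=[{"x": 1, "y": 1, "z": 12, "ax": 0, "ay": 0, "az": 0, "gripper": 1}, {"x": 0, "y": 0, "z": 10, "ax": 0, "ay": 0, "az": 0, "gripper": 1}, {"x": 0, "y": 0, "z": 1, "ax": 0, "ay": 0, "az": 0, "gripper": 1}, {"x": 0, "y": 0, "z": 0, "ax": 0, "ay": 0, "az": 0, "gripper": 1}, {"x": 0, "y": 0, "z": 0, "ax": 0, "ay": 0, "az": 0, "gripper": 1}])

```text
clock: 15.22
position: [0.4866, 0.1513, 0.0465]
ee_rot: [0.086, 0.996, 0.001, 0.001]
ft_force: [0.5, 0.7, 4.5]
grip_width: 0.472
grasp_force: 37.2
```

Request:
apply_moves(rows=[{"x": 0, "y": 0, "z": 1, "ax": 0, "ay": 0, "az": 0, "gripper": 1}, {"x": 0, "y": 0, "z": 0, "ax": 0, "ay": 0, "az": 0, "gripper": 1}, {"x": 0, "y": 0, "z": 0, "ax": 0, "ay": 0, "az": 0, "gripper": 1}])

```text
clock: 15.47
position: [0.4868, 0.1513, 0.0464]
ee_rot: [0.086, 0.996, 0.001, 0.001]
ft_force: [-4.2, -1.0, 18.3]
grip_width: 0.476
grasp_force: 38.6
```

Request:
apply_moves(rows=[{"x": 0, "y": 0, "z": -1.5, "ax": 0, "ay": 0, "az": 0, "gripper": 1}, {"x": 0, "y": 0, "z": 0, "ax": 0, "ay": 0, "az": 0, "gripper": 0.22}, {"x": 0, "y": 0, "z": 0, "ax": 0, "ay": 0, "az": 0, "gripper": 0.22}, {"x": 0, "y": 0, "z": 0, "ax": 0, "ay": 0, "az": 0, "gripper": 0.22}, {"x": 0, "y": 0, "z": 0, "ax": 0, "ay": 0, "az": 0, "gripper": 0.22}])

```text
clock: 15.88
position: [0.4856, 0.1508, 0.0457]
ee_rot: [0.086, 0.996, -0.0, -0.0]
ft_force: [0.4, -0.2, -0.5]
grip_width: 0.777
grasp_force: 0.0
```

Request:
apply_moves(rows=[{"x": 0, "y": 0, "z": -25, "ax": 0, "ay": 0, "az": 0, "gripper": 0.22}, {"x": 0, "y": 0, "z": -38, "ax": 0, "ay": 0, "az": 0, "gripper": 0.22}, {"x": 0, "y": 0, "z": -38, "ax": 0, "ay": 0, "az": 0, "gripper": 0.22}, {"x": 0, "y": 0, "z": -20, "ax": 0, "ay": 0, "az": 0, "gripper": 0.22}, {"x": 0, "y": 0, "z": 0, "ax": 0, "ay": 0, "az": 0, "gripper": 0.22}])

```text
clock: 16.3
position: [0.488, 0.1516, 0.1717]
ee_rot: [0.086, 0.996, 0.002, 0.003]
ft_force: [0.5, 0.2, 0.8]
grip_width: 0.779
grasp_force: 0.0
```

Run:
```python
from h import *
c=shot("wrist","w12")
delta(.441,-.221,.17,(.165,.986))
u,v=proj(c,[[.487,.152,.085]])[0];print(u,v)
g=c["color"].max(2);m=(g<45).astype(np.uint8);v=int(v);u=int(u)
for r in range(v-40,v+44,8):
    x=np.nonzero(m[r,u-40:u+40])[0]+u-40;print(r,(x.min(),x.max(),len(x)) if len(x) else 0,end=' ')
```

```text
pos [0.4869 0.1513 0.1691] move [ -18.4 -374.7   -1.9] az -0.3 tilt 0.26 t 16.35 F [-0.2  0.2 -0.5] grip 0.779 0.0
247.20149878881747 202.95172839553194
162 (np.int64(239), np.int64(256), 18) 170 (np.int64(232), np.int64(263), 32) 178 (np.int64(229), np.int64(265), 37) 186 (np.int64(227), np.int64(267), 41) 194 (np.int64(226), np.int64(269), 44) 202 (np.int64(228), np.int64(267), 40) 210 (np.int64(232), np.int64(263), 32) 218 (np.int64(241), np.int64(252), 12) 226 0 234 0 242 0
```

Bottle is upright, with its cap at (247,199). Now the weight.

Request:
apply_moves(rows=[{"x": 5, "y": -37, "z": 0, "ax": 0, "ay": 0, "az": 0, "gripper": 0.22}, {"x": 5, "y": -37, "z": 0, "ax": 0, "ay": 0, "az": 0, "gripper": 0.22}, {"x": 5, "y": -38, "z": 0, "ax": 0, "ay": 0, "az": 0, "gripper": 0.22}, {"x": 5, "y": -38, "z": 0, "ax": 0, "ay": 0, "az": 0, "gripper": 0.22}, {"x": 5, "y": -38, "z": 0, "ax": 0, "ay": 0, "az": 0, "gripper": 0.22}])

```text
clock: 16.77
position: [0.4273, -0.0316, 0.1655]
ee_rot: [0.086, 0.996, -0.0, -0.001]
ft_force: [2.2, -0.4, -0.2]
grip_width: 0.781
grasp_force: 0.0
```

Request:
apply_moves(rows=[{"x": -8, "y": -38, "z": 0, "ax": 0, "ay": 0, "az": 0, "gripper": 0.22}, {"x": -8, "y": -38, "z": 0, "ax": 0, "ay": 0, "az": 0, "gripper": 0.22}, {"x": -9, "y": -38, "z": 0, "ax": 0, "ay": 0, "az": 0, "gripper": 0.22}, {"x": -9, "y": -38, "z": 0, "ax": 0, "ay": 0, "az": 0, "gripper": 0.22}, {"x": -9, "y": -34, "z": 0, "ax": 0, "ay": 0, "az": 0, "gripper": 0.22}])

```text
clock: 17.18
position: [0.4384, -0.223, 0.1659]
ee_rot: [0.086, 0.996, -0.0, -0.001]
ft_force: [0.9, -0.5, 0.3]
grip_width: 0.778
grasp_force: 0.0
```

Request:
apply_moves(rows=[{"x": 0, "y": 0, "z": 0, "ax": 0, "ay": 0, "az": 0, "gripper": 0.22}, {"x": 0, "y": 0, "z": 0, "ax": 0, "ay": 0, "az": 0, "gripper": 0.22}, {"x": 0, "y": 0, "z": 0, "ax": 0, "ay": 0, "az": 0, "gripper": 0.22}])

```text
clock: 17.43
position: [0.4389, -0.22, 0.1657]
ee_rot: [0.086, 0.996, 0.0, -0.001]
ft_force: [-0.0, 0.9, -0.6]
grip_width: 0.78
grasp_force: 0.0
```

Run:
```python
from h import *
c=shot("wrist","w13")
delta(.441,-.221,.02,(.165,.986))
print(proj(c,[[.441,-.221,.062],[.441,-.221,.042],[.441,-.221,0]]))
cv2.imwrite("pics/c13.png",cv2.resize(c["color"][120:280,150:350,::-1],None,fx=3,fy=3,interpolation=cv2.INTER_CUBIC))
```

```text
pos [ 0.4392 -0.2195  0.166 ] move [ -2.3  -1.3 146. ] az -0.3 tilt 0.1 t 17.4833 F [-0.1  1.2 -0.6] grip 0.781 0.0
[[246.90732386 201.08256597]
 [247.04222682 194.42905621]
 [247.27106205 183.15178913]]
```

View pics/c13.png

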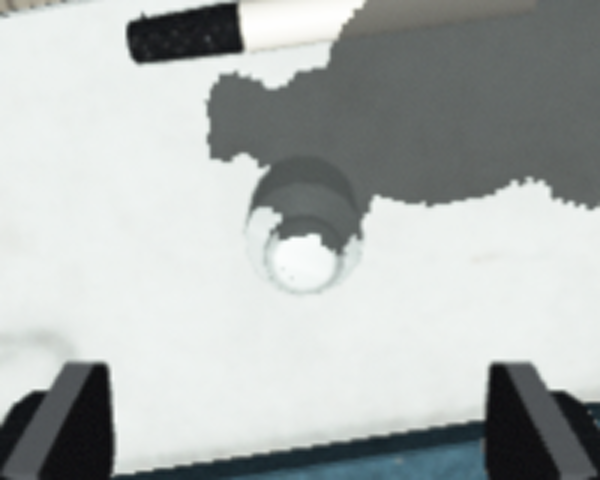

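The knob is centred at crop (302,254), i.e. full (250.7,204.7), about 4 px off prediction. I'll correct by a few mm and descend.

Request:
apply_moves(rows=[{"x": -5, "y": 2, "z": 35, "ax": 0, "ay": 0, "az": 0, "gripper": 0.22}, {"x": 0, "y": 0, "z": 35, "ax": 0, "ay": 0, "az": 0, "gripper": 0.22}, {"x": 0, "y": 0, "z": 35, "ax": 0, "ay": 0, "az": 0, "gripper": 0.22}, {"x": 0, "y": 0, "z": 28, "ax": 0, "ay": 0, "az": 0, "gripper": 0.22}, {"x": 0, "y": 0, "z": 12, "ax": 0, "ay": 0, "az": 0, "gripper": 0.22}])

```text
clock: 17.9
position: [0.4428, -0.2172, 0.0183]
ee_rot: [0.085, 0.996, 0.001, -0.003]
ft_force: [-0.5, 0.6, -0.3]
grip_width: 0.776
grasp_force: 0.0
```

Request:
apply_moves(rows=[{"x": 0, "y": 0, "z": 0, "ax": 0, "ay": 0, "az": 0, "gripper": 1}, {"x": 0, "y": 0, "z": 0, "ax": 0, "ay": 0, "az": 0, "gripper": 1}, {"x": 0, "y": 0, "z": 0, "ax": 0, "ay": 0, "az": 0, "gripper": 1}, {"x": 0, "y": 0, "z": 0, "ax": 0, "ay": 0, "az": 0, "gripper": 1}, {"x": 0, "y": 0, "z": 0, "ax": 0, "ay": 0, "az": 0, "gripper": 1}], newtons=60)

```text
clock: 18.32
position: [0.4459, -0.2197, 0.0234]
ee_rot: [0.086, 0.996, 0.0, 0.001]
ft_force: [-2.0, 0.7, 6.3]
grip_width: 0.424
grasp_force: 61.0
```

Request:
apply_moves(rows=[{"x": 0, "y": 0, "z": -35, "ax": 0, "ay": 0, "az": 0, "gripper": 1}, {"x": 0, "y": 0, "z": -38, "ax": 0, "ay": 0, "az": 0, "gripper": 1}, {"x": 0, "y": 0, "z": -38, "ax": 0, "ay": 0, "az": 0, "gripper": 1}, {"x": 0, "y": 0, "z": -38, "ax": 0, "ay": 0, "az": 0, "gripper": 1}, {"x": 7, "y": 30, "z": -15, "ax": 0, "ay": 0, "az": 0, "gripper": 1}])

```text
clock: 18.73
position: [0.4441, -0.1945, 0.1917]
ee_rot: [0.09, 0.996, -0.001, 0.004]
ft_force: [1.2, -1.1, -4.1]
grip_width: 0.424
grasp_force: 62.1
```

Request:
apply_moves(rows=[{"x": 7, "y": 38, "z": 0, "ax": 0, "ay": 0, "az": 0, "gripper": 1}, {"x": 7, "y": 38, "z": 0, "ax": 0, "ay": 0, "az": 0, "gripper": 1}, {"x": 7, "y": 38, "z": 0, "ax": 0, "ay": 0, "az": 0, "gripper": 1}, {"x": 7, "y": 38, "z": 0, "ax": 0, "ay": 0, "az": 0, "gripper": 1}, {"x": 7, "y": 38, "z": 0, "ax": 0, "ay": 0, "az": 0, "gripper": 1}])

```text
clock: 19.15
position: [0.4405, 0.006, 0.1867]
ee_rot: [0.086, 0.996, 0.0, 0.001]
ft_force: [1.7, -0.3, -2.4]
grip_width: 0.426
grasp_force: 62.1
```

Request:
apply_moves(rows=[{"x": 7, "y": 38, "z": 0, "ax": 0, "ay": 0, "az": 0, "gripper": 1}, {"x": 2, "y": 38, "z": 0, "ax": 0, "ay": 0, "az": 0, "gripper": 1}, {"x": 2, "y": 38, "z": 0, "ax": 0, "ay": 0, "az": 0, "gripper": 1}, {"x": 2, "y": 38, "z": 0, "ax": 0, "ay": 0, "az": 0, "gripper": 1}, {"x": 2, "y": 38, "z": 0, "ax": 0, "ay": 0, "az": 0, "gripper": 1}])

```text
clock: 19.57
position: [0.4585, 0.1958, 0.1866]
ee_rot: [0.086, 0.996, 0.0, 0.0]
ft_force: [0.7, -0.4, -3.0]
grip_width: 0.424
grasp_force: 62.0
```

Request:
apply_moves(rows=[{"x": 2, "y": 38, "z": 0, "ax": 0, "ay": 0, "az": 0, "gripper": 1}, {"x": 2, "y": 38, "z": 0, "ax": 0, "ay": 0, "az": 0, "gripper": 1}, {"x": 2, "y": 38, "z": 0, "ax": 0, "ay": 0, "az": 0, "gripper": 1}, {"x": 0, "y": 0, "z": 0, "ax": 0, "ay": 0, "az": 0, "gripper": 1}, {"x": 0, "y": 0, "z": 0, "ax": 0, "ay": 0, "az": 0, "gripper": 1}])

```text
clock: 19.98
position: [0.4714, 0.3097, 0.1858]
ee_rot: [0.084, 0.996, -0.0, -0.0]
ft_force: [-0.3, -0.4, -3.7]
grip_width: 0.425
grasp_force: 62.1
```

Run:
```python
from h import *
delta(.4725,.336,.1,(.165,.986))
c=shot("wrist","w14")
# pan corners/edges predicted vs bright region: find in unshadowed top view too
print(proj(c,[[.4725,.336,.006],[.411,.293,.006],[.433,.403,.006],[.535,.384,.006],[.514,.27,.006]]).round())
```

```text
pos [0.4714 0.3097 0.1858] move [ 3.3 26.1 85.8] az -0.1 tilt 0.02 t 19.9833 F [-0.3 -0.4 -3.7] grip 0.425 62.1
[[271. 175.]
 [223. 126.]
 [328. 129.]
 [319. 219.]
 [221. 218.]]
```

View pics/w14.png

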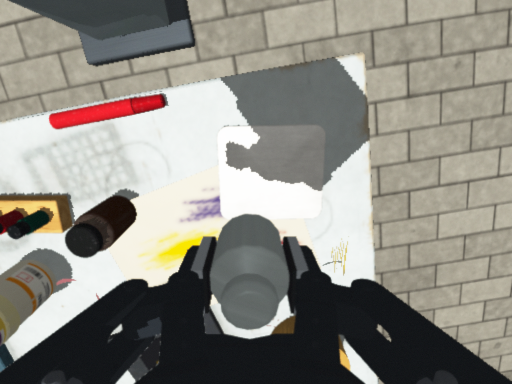

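The pan spans columns 218–325 and rows 125–218, centre about (271.5,171.5). The weight is held upright.

Run:
```python
from h import *
c=load("w14")
P=[ray(c,*p,.006) for p in((218.5,126),(325,126),(323,218),(221,217.5))]
p=np.mean(P,0);print(np.round(P,3),p)
delta(p[0],p[1],.0294,(.165,.986))
```

```text
[[0.41  0.288 0.006]
 [0.429 0.401 0.006]
 [0.534 0.389 0.006]
 [0.513 0.271 0.006]] [0.47166631 0.33708072 0.006     ]
pos [0.472  0.3077 0.1859] move [  5.3  29.  156.5] az -0.3 tilt 0.04 t 20.0333 F [ 0.  -0.7 -3.1] grip 0.428 62.1
```

Request:
apply_moves(rows=[{"x": 4, "y": 29, "z": 0, "ax": 0, "ay": 0, "az": 0, "gripper": 1}, {"x": 0, "y": 0, "z": 38, "ax": 0, "ay": 0, "az": 0, "gripper": 1}, {"x": 0, "y": 0, "z": 38, "ax": 0, "ay": 0, "az": 0, "gripper": 1}, {"x": 0, "y": 0, "z": 35, "ax": 0, "ay": 0, "az": 0, "gripper": 1}, {"x": 0, "y": 0, "z": 25, "ax": 0, "ay": 0, "az": 0, "gripper": 1}])

```text
clock: 20.45
position: [0.4726, 0.3342, 0.0474]
ee_rot: [0.087, 0.996, -0.001, -0.001]
ft_force: [-0.4, -0.1, -3.5]
grip_width: 0.424
grasp_force: 62.2
```

Request:
apply_moves(rows=[{"x": 0, "y": 0, "z": 12, "ax": 0, "ay": 0, "az": 0, "gripper": 1}, {"x": 0, "y": 0, "z": 5, "ax": 0, "ay": 0, "az": 0, "gripper": 1}, {"x": 0, "y": 0, "z": 0, "ax": 0, "ay": 0, "az": 0, "gripper": 1}, {"x": 0, "y": 0, "z": 0, "ax": 0, "ay": 0, "az": 0, "gripper": 1}, {"x": 0, "y": 0, "z": 0, "ax": 0, "ay": 0, "az": 0, "gripper": 1}])

```text
clock: 20.87
position: [0.4745, 0.3374, 0.035]
ee_rot: [0.086, 0.996, 0.001, 0.001]
ft_force: [0.5, 0.1, -3.0]
grip_width: 0.428
grasp_force: 62.2
```

Run:
```python
from h import *
delta(.472,.337,.0294,(.165,.986))
```

```text
pos [0.4745 0.3374 0.035 ] move [ 2.4 -0.8  5.6] az -0.4 tilt 0.19 t 20.8667 F [ 0.5  0.1 -3. ] grip 0.428 62.2
```

Request:
apply_moves(rows=[{"x": 0, "y": 0, "z": 4, "ax": 0, "ay": 0, "az": 0, "gripper": 1}, {"x": 0, "y": 0, "z": 1, "ax": 0, "ay": 0, "az": 0, "gripper": 1}, {"x": 0, "y": 0, "z": 0, "ax": 0, "ay": 0, "az": 0, "gripper": 1}, {"x": 0, "y": 0, "z": 0, "ax": 0, "ay": 0, "az": 0, "gripper": 1}])

```text
clock: 21.2
position: [0.4741, 0.3373, 0.0294]
ee_rot: [0.086, 0.996, 0.001, 0.001]
ft_force: [-0.9, -1.0, 5.3]
grip_width: 0.428
grasp_force: 63.3
```

Request:
apply_moves(rows=[{"x": 0, "y": 0, "z": 1, "ax": 0, "ay": 0, "az": 0, "gripper": 1}, {"x": 0, "y": 0, "z": 0, "ax": 0, "ay": 0, "az": 0, "gripper": 1}, {"x": 0, "y": 0, "z": 0, "ax": 0, "ay": 0, "az": 0, "gripper": 1}])

```text
clock: 21.45
position: [0.4742, 0.3373, 0.0294]
ee_rot: [0.086, 0.996, 0.001, 0.001]
ft_force: [-5.0, -3.3, 15.8]
grip_width: 0.426
grasp_force: 64.5
```

Request:
apply_moves(rows=[{"x": 0, "y": 0, "z": -1.5, "ax": 0, "ay": 0, "az": 0, "gripper": 1}, {"x": 0, "y": 0, "z": 0, "ax": 0, "ay": 0, "az": 0, "gripper": 0.22}, {"x": 0, "y": 0, "z": 0, "ax": 0, "ay": 0, "az": 0, "gripper": 0.22}, {"x": 0, "y": 0, "z": 0, "ax": 0, "ay": 0, "az": 0, "gripper": 0.22}, {"x": 0, "y": 0, "z": -10, "ax": 0, "ay": 0, "az": 0, "gripper": 0.22}])

```text
clock: 21.87
position: [0.4724, 0.336, 0.0371]
ee_rot: [0.086, 0.996, -0.001, -0.001]
ft_force: [-1.1, 0.6, 0.3]
grip_width: 0.779
grasp_force: 0.0
```

Request:
apply_moves(rows=[{"x": 0, "y": 0, "z": -38, "ax": 0, "ay": 0, "az": 0, "gripper": 0.22}, {"x": 0, "y": 0, "z": -38, "ax": 0, "ay": 0, "az": 0, "gripper": 0.22}, {"x": 0, "y": 0, "z": -38, "ax": 0, "ay": 0, "az": 0, "gripper": 0.22}, {"x": 0, "y": 0, "z": -30, "ax": 0, "ay": 0, "az": 0, "gripper": 0.22}, {"x": 0, "y": 0, "z": 0, "ax": 0, "ay": 0, "az": 0, "gripper": 0.22}])

```text
clock: 22.28
position: [0.4759, 0.3385, 0.1903]
ee_rot: [0.086, 0.996, 0.004, 0.004]
ft_force: [0.5, 0.8, 0.3]
grip_width: 0.783
grasp_force: 0.0
```

Request:
apply_moves(rows=[{"x": 30, "y": 20, "z": -20, "ax": 0, "ay": 0, "az": 0, "gripper": 0.22}, {"x": 10, "y": 35, "z": -10, "ax": 0, "ay": 0, "az": 0, "gripper": 0.22}, {"x": 0, "y": 0, "z": 0, "ax": 0, "ay": 0, "az": 0, "gripper": 0.22}, {"x": 0, "y": 0, "z": 0, "ax": 0, "ay": 0, "az": 0, "gripper": 0.22}, {"x": 0, "y": 0, "z": 0, "ax": 0, "ay": 0, "az": 0, "gripper": 0.22}])

```text
clock: 22.7
position: [0.4434, 0.3974, 0.2124]
ee_rot: [0.086, 0.996, -0.0, 0.0]
ft_force: [0.1, -0.6, -0.2]
grip_width: 0.777
grasp_force: 0.0
```

Run:
```python
from h import *
delta(.4725,.336,.1)
c=shot("wrist","w15");s=shot("side","s15")
# compare with predicted positions numerically: knob on pan, bottle cap, squat lid
X={"weight":[.472,.337,.068],"cap":[.487,.152,.085],"squat":[.556,.011,.136],"pan":[.472,.337,.006]}
for n,p in X.items(): print(n,proj(c,[p])[0].round(1),proj(s,[p])[0].round(1))
g=cv2.cvtColor(c["color"],cv2.COLOR_RGB2GRAY)
a=proj(c,[X["weight"]])[0].astype(int)
b=c["color"][max(0,a[1]-75):a[1]+75,max(0,a[0]-100):a[0]+100,::-1]
d=s["color"][130:220,160:280,::-1]
cv2.imwrite("pics/c15.png",np.hstack([cv2.resize(b,(400,300),interpolation=cv2.INTER_CUBIC),cv2.resize(d,(400,300),interpolation=cv2.INTER_CUBIC)]));print(a)
```

```text
pos [0.4434 0.3974 0.2124] move [-39.1 -55.4 112.4] az 0 tilt 0.03 t 22.7 F [ 0.1 -0.6 -0.2] grip 0.777 0.0
weight [195.7 221.5] [185.8 147.7]
cap [ 27.2 267.5] [198.6 159.8]
squat [-100.   368.2] [228.4 157.9]
pan [204.5 202.6] [186.4 163.2]
[195 221]
```

View pics/c15.png

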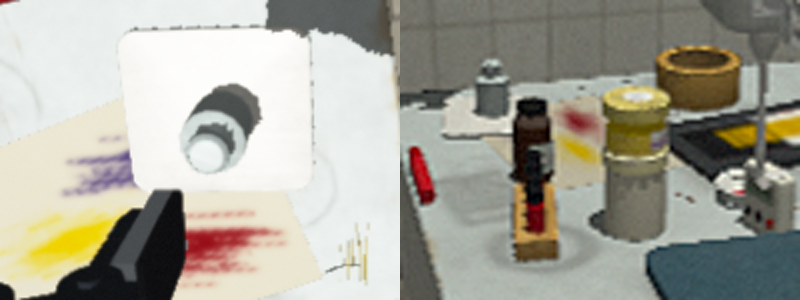

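The weight stands on the pan with its knob at about (200,223), roughly 4 px from the exact centre. The bottle and the stack are upright and the gripper is clear.

```bash
python3 -c "
from workcell import *
print(hand_in())"
```

```text
the job is handed in; nothing more can be done
None
```

I set out all four pieces upright, let go of them, and handed the job in at about 22.7 s on the robot's clock. The last camera views show each within a few mm of its target; the hand-in itself returned no verdict.

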